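# Load a specimen carrier and wedge it tight on the vibration table

### The arm

A 6-joint arm with a two-finger parallel gripper is mounted at the origin on the work surface. World frame = base frame: x ahead of the robot, y to its left, z up, the work surface at z = 0. Lengths are in m, angles in rad, forces in N, time in s.
With the tool pointing down it reaches from about 0.25 to 0.775 m from the base axis. Payload 4 kg.
Tool frame: the origin (TCP) lies between the finger pads; the fingertips stand 25 mm ahead of it and the grasp point (between the pads) lies 6 mm ahead of it (robot.tip_reach is the z of the fingertips in the tool frame, in m); z points along the fingers, y is the line along which they close (so a half turn about z gives the same grasp; the last joint's range is limited). The gripper opens to 94 mm and grips with 3 to 60 N. Pads are 16 mm wide; open, the fingers measure 119 mm over their backs; the gripper's body (75 mm by 177 mm) begins 78 mm behind the grasp point.
Start: joints at [1.058, 0.087, 1.371, -0, 1.684, -0.103], TCP at [0.219, 0.504, 0.231] pointing down, gripper open.
Joint ranges: [-3.1, 3.1], [-0.76, 2.03], [0.27, 2.55], [-1.08, 4.22], [0.17, 2.65], [-2.57, 2.57]. Speed limits (rad/s): [2.79, 2.79, 3.14, 3.14, 3.14, 3.14].

### API

Orientations are given as [roll, pitch, yaw] about the fixed x, y, z axes, in that order (R = Rz(yaw) Ry(pitch) Rx(roll)).
In Python, from bench import robot gives the robot as it stands. The module is installed in compiled form; this text tells all that it offers.
- The arm moves only by the shell command python3 -m handwheel 'ROWS'. ROWS is JSON, a list of rows, each a list of 3 entries, a list of its own where there are three numbers: the turn, a rotation vector about the world's x, y, z in units of 90 degrees (1.0 is 90 degrees), then the shift along the world's x, y, z in units of 0.05 m (1.0 is 0.05 m), then the closure, from 0 (fully open) to 1 (shut). A call has 1 to 5 rows; each row shifts and turns the commanded pose from where the row before left it; what a row does not reach is not made up. A row lasts 1/10 s, in which the tool goes at most 50 mm and 8.59 degrees, less where a joint would pass 70% of its speed; a pose out of reach is approached as far as the arm can. A call with a number of a shift or a turn outside -1 to 1 is refused whole. A call with a gripper value outside its range is refused whole. The fingers move at their own pace and stop on an object; the grip force is fixed at half the most. Time passes only in rows, so rows that do not move let the fingers close. It gives the time, the measured TCP pose, the force, the opening and the grip force at its end, in the units of the state.
- robot.get_obs(): the state, without advancing time (a new reading comes with each control period).
- robot.snapshot(name): name is "scene" or "side" or "wrist"; returns (picture, depth): 480x640x3 uint8, red, green, blue; 480x640 float32, m along the optical axis (not along the pixel's ray), 0 where there is no reading.
- robot.calibration(name): a dict with "mtx" (3x3 intrinsics, pixels), "extrinsics" (4x4, takes a point from camera to world coordinates); the wrist camera has in their place "hand_eye" (4x4, takes a point from camera to tool coordinates, whose origin is the TCP and whose axes are the flange's). Camera axes: x right, y down, z forward; pixel columns grow to the right and rows downward; lengths in m; the calibration is good to about 2 mm. A picture is of the moment at which its call begins: read the wrist's pose just before it. calibration takes no time and is no camera call.
- robot.close_job(): hands the job in; it is judged then, once.
Trained networks look in the newest picture that a camera, given by its name, has taken for a name from the list of things; names that differ only in an ending like _2 or _b are one class to them, and where a whole thing is asked for, a point or a joint stands for the part that bears it (a point fixed in the world has none). Each returns a list of dicts, best first, with "p" (0 to 1); they miss things now and then, are a little off and sometimes report something else, mostly with a low value. They report only what shows in the picture. A call takes as long as a camera call. They do not tell look-alikes from the thing itself.
- robot.boxes_of(query, camera): "bbox" ([left, top, right, bottom] in pixels, round what is visible of it).
The state is a dict: "time": time; "joint_positions": joint angles; "qvel": joint speeds; "joint_torque": joint torques, N m; "tool_pos": TCP position; "ee_rot": TCP orientation; "wrist_force": force on the tool from outside, world axes, zero at the start; "wrist_torque": the same for the moment, N m; "width": finger opening in m; "finger_force": force on a finger pad.
Only numpy, scipy, OpenCV 4.12 (cv2) and the standard library are available. Lean on these libraries where they do the work, as an engineer would, in place of code of your own. Each camera call takes 0.05 s, during which the arm holds its last target. There are 200 camera calls.

### The job

Put spare specimens, face up, in the empty pockets of the specimen carrier, turn the carrier end for end and slide it, narrow end first, fully home between the guide rails of the vibration table. With the carrier home, stand the loose wedge in the slot between the keeper and the carrier, let go of it, and tap it down with the mallet until the carrier is locked tight; then put the mallet back on the bench. Spares that are not needed stay on the bench, and the bottle and the beaker are left alone.

Things in the scene. Friction and masses are not known exactly. Their poses are not given: they have to be found in the camera images.
- carrier: grey plastic specimen carrier, 0.5 kg; origin under its centre, x to its narrow end. 150 x 100 mm, deck 42 mm high; foot flange each long side 8 wide, 6 thick (116 over both). Trailing end x -75 to -81: wide end plate 136 wide, 42 high, too wide for the rails. 6 pockets, two rows; between them along x a steel grip plate 70 long, 10 thick, top at z 102. Starts on the bench, wide end towards the vibration table
- nest: vibration table, fixed, white, aluminium platform 250 x 190 mm (x -160 to 90), top at z 55. Origin at bench height under the home carrier's centre; the carrier slides in along +x (same axes) to a stop at x 75. Rails x -38 to 75 (flared mouth from -60), 118 mm apart inside, 12 high, with lips over the carrier's flanges (1 mm play each side, 2 above): no dropping in from above. +y rail sprung, -y rail fixed
- slot (a point): middle of the wedge slot at platform height (axes as the vibration table's; x 0, y -51, z 55 mm of it): the gap between the carrier's -y side and the keeper, dark steel, 37 long, 41 high, sloped 1 in 5, with side cheeks 29 mm apart. Here goes the wedge's origin, its axes along the table's: flat face to the carrier, sloped face to the keeper
- gib (a joint): how far the sprung gib (the +y guide rail) is pushed outwards: 0 free, 0.0016 m at its solid stop; 4 N per mm. With the carrier wedged tight it is at or near its stop
- wedge: loose steel wedge, 200 g, 24 mm wide (x), 75 long (z), 8 thick at the tip (nose bevelled 4 mm), 23 at the top; origin mid-tip. Flat face y +4; sloped face y -4 (tip) to -19 (top); top centre, to be struck, y -7.5. Starts tip down in a fixed wooden block 60 x 50 x 36, 45 mm proud. In the slot it stands loose, tip 10 to 28 above the platform; 10 to 20 N drives it solid, tip about 8 above; friction holds it
- mallet: soft-faced mallet, 300 g, standing on its lower face by itself: plastic head, upright cylinder 44 mm in diameter, 60 mm tall; wooden handle 16 mm thick, level, along -x to 120 mm from the head's axis, centre line 34 mm above the lower face. Origin at the centre of the lower face, z up. It and the wedge's block start left and right of the work, either way round
- bottle: bystander: white bottle, 64 mm in diameter, 150 mm tall; origin at its underside
- beaker: bystander: glass beaker, 72 mm in diameter, 85 mm tall; origin at its underside
- P1 (a point): centre of the floor of the carrier's pocket at x -52, y 27 mm of the carrier; 30 mm above its underside; the pocket is 34 mm in diameter and 12 mm deep
- P2 (a point): centre of the floor of the carrier's pocket at x 0, y 27 mm of the carrier; 30 mm above its underside; the pocket is 34 mm in diameter and 12 mm deep
- P3 (a point): centre of the floor of the carrier's pocket at x 52, y 27 mm of the carrier; 30 mm above its underside; the pocket is 34 mm in diameter and 12 mm deep
- P4 (a point): centre of the floor of the carrier's pocket at x -52, y -27 mm of the carrier; 30 mm above its underside; the pocket is 34 mm in diameter and 12 mm deep
- P5 (a point): centre of the floor of the carrier's pocket at x 0, y -27 mm of the carrier; 30 mm above its underside; the pocket is 34 mm in diameter and 12 mm deep
- P6 (a point): centre of the floor of the carrier's pocket at x 52, y -27 mm of the carrier; 30 mm above its underside; the pocket is 34 mm in diameter and 12 mm deep
- M1: a mounted specimen: pale resin cylinder 30 mm in diameter and 30 mm tall with a small steel piece showing in its top face, 45 g, upright; origin at the centre of its underside. Starts in pocket P1 of the carrier, or is absent (then that pocket is empty)
- M2: a mounted specimen: pale resin cylinder 30 mm in diameter and 30 mm tall with a small steel piece showing in its top face, 45 g, upright; origin at the centre of its underside. Starts in pocket P2 of the carrier, or is absent (then that pocket is empty)
- M3: a mounted specimen: pale resin cylinder 30 mm in diameter and 30 mm tall with a small steel piece showing in its top face, 45 g, upright; origin at the centre of its underside. Starts in pocket P3 of the carrier, or is absent (then that pocket is empty)
- M4: a mounted specimen: pale resin cylinder 30 mm in diameter and 30 mm tall with a small steel piece showing in its top face, 45 g, upright; origin at the centre of its underside. Starts in pocket P4 of the carrier, or is absent (then that pocket is empty)
- M5: a mounted specimen: pale resin cylinder 30 mm in diameter and 30 mm tall with a small steel piece showing in its top face, 45 g, upright; origin at the centre of its underside. Starts in pocket P5 of the carrier, or is absent (then that pocket is empty)
- M6: a mounted specimen: pale resin cylinder 30 mm in diameter and 30 mm tall with a small steel piece showing in its top face, 45 g, upright; origin at the centre of its underside. Starts in pocket P6 of the carrier, or is absent (then that pocket is empty)
- S1: a mounted specimen: pale resin cylinder 30 mm in diameter and 30 mm tall with a small steel piece showing in its top face, 45 g, upright; origin at the centre of its underside. Spare, standing on the bench on the robot's side of the carrier; not all may be needed
- S2: a mounted specimen: pale resin cylinder 30 mm in diameter and 30 mm tall with a small steel piece showing in its top face, 45 g, upright; origin at the centre of its underside. Spare, standing on the bench on the robot's side of the carrier; not all may be needed
- S3: a mounted specimen: pale resin cylinder 30 mm in diameter and 30 mm tall with a small steel piece showing in its top face, 45 g, upright; origin at the centre of its underside. Spare, standing on the bench on the robot's side of the carrier; not all may be needed
- S4: a mounted specimen: pale resin cylinder 30 mm in diameter and 30 mm tall with a small steel piece showing in its top face, 45 g, upright; origin at the centre of its underside. Spare, standing on the bench on the robot's side of the carrier; not all may be needed
Things that resemble listed ones, but are neither listed nor needed, are in the scene too. Leave any purple or turquoise look-alike of the mallet alone.

How it is judged:
By the outcome, as a careful person would: the job done as asked, in the order asked, and still so for the second after the job is handed in, with the robot touching nothing.
Of M1, M2, M3, M4, M5, M6 only 2 to 4 are there at a start; the rules pass over those that are not, and their reading is None.
At some moment in a run one of S1, S2, S3, S4 may be knocked a few centimetres aside while the robot is not near it.
It also fails if it takes over 210 s, if anything falls off the work surface, if the arm or the gripper's body presses on something with over 40 N, if the wrist force passes 120 N, or if a joint passes its speed limit or range.

## Working session

There is one attempt and no reset: what is moved stays moved. The work goes in short steps, Python scripts to look and compute and a shell command to move; the robot and the scene stay as the last step left them, time stands still between calls to the robot, and variables do not carry over. Pictures are saved under pics/ and viewed, at most 14 in all, crops included, and the job is handed in when it is done.

```bash
mkdir -p pics
cat > h.py <<'E'
import numpy as np, cv2
from bench import robot
from scipy.spatial.transform import Rotation as R
def snap(n,f=None):
    o=robot.get_obs(); p,d=robot.snapshot(n); c=robot.calibration(n); K=np.array(c["mtx"])
    if "extrinsics" in c: T=np.array(c["extrinsics"])
    else:
        W=np.eye(4); W[:3,:3]=R.from_euler("xyz",o["ee_rot"]).as_matrix(); W[:3,3]=o["tool_pos"]; T=W@np.array(c["hand_eye"])
    v,u=np.mgrid[0:480,0:640]
    P=np.stack([(u-K[0,2])/K[0,0]*d,(v-K[1,2])/K[1,1]*d,d],-1)@T[:3,:3].T+T[:3,3]
    P[d==0]=np.nan
    if f: cv2.imwrite("pics/"+f,p[:,:,::-1])
    return p,d,P
E
python3 - <<'E'
from h import *
print(robot.get_obs())
for n in("scene","side","wrist"):
    p,d,P=snap(n,n+"0.png"); np.savez("/tmp/"+n,p=p,P=P)
    print(n,robot.calibration(n))
    if n!="wrist":
      for q in ("carrier","nest","wedge","mallet","bottle","beaker","S1"):
        for b in robot.boxes_of(q,n)[:10]:
            x=[int(t) for t in b["bbox"]]; c=P[(x[1]+x[3])//2,(x[0]+x[2])//2]
            print(q,round(b["p"],2),x,c.round(3))
E
```

```text
{'time': 0.0, 'joint_positions': array([ 1.05787689e+00,  8.79439113e-02,  1.37222047e+00, -5.88078761e-06,
        1.68358117e+00, -1.03104563e-01]), 'qvel': array([ 0.00058809,  0.0011703 ,  0.00012084, -0.00060937, -0.00155932,
       -0.0004663 ]), 'joint_torque': array([ 1.56139413e-04, -3.40182960e+01, -3.02429116e+01,  7.17361621e-02,
        3.31437739e-02, -1.73069916e-04]), 'tool_pos': array([0.2189131 , 0.50403273, 0.22932731]), 'ee_rot': array([-3.13945060e+00, -2.15765714e-04,  2.73177690e+00]), 'wrist_force': array([-0.21573468,  0.14711289,  0.128387  ]), 'wrist_torque': array([0.03710728, 0.00840843, 0.00810223]), 'finger_force': 0.0, 'width': 0.09412406390357818}
scene {'mtx': array([[479.74934096,   0.        , 323.71920773],
       [  0.        , 479.74934096, 244.50300311],
       [  0.        ,   0.        ,   1.        ]]), 'extrinsics': array([[ 0.89288841,  0.27252833, -0.35843912,  0.95787659],
       [ 0.45010931, -0.56200212,  0.6939418 , -0.98522886],
       [-0.01232474, -0.78094938, -0.62447272,  0.93861376],
       [ 0.        ,  0.        ,  0.        
[... 1993 characters left out ...]
 0.44  -0.119  0.028]
S1 0.61 [360, 306, 377, 330] [ 0.436 -0.264  0.023]
S1 0.53 [353, 230, 449, 299] [ 0.59  -0.173  0.045]
S1 0.25 [387, 316, 447, 367] [ 0.449 -0.385  0.041]
wrist {'mtx': array([[395.49145875,   0.        , 318.93549618],
       [  0.        , 395.49145875, 247.70522012],
       [  0.        ,   0.        ,   1.        ]]), 'hand_eye': array([[ 1.78520238e-04, -9.68531329e-01, -2.48891608e-01,
         7.22733616e-02],
       [ 9.99998816e-01,  5.53366321e-04, -1.43609741e-03,
         7.50447885e-04],
       [ 1.52863356e-03, -2.48891057e-01,  9.68530281e-01,
        -1.54295309e-01],
       [ 0.00000000e+00,  0.00000000e+00,  0.00000000e+00,
         1.00000000e+00]])}
```

Run:
```python
import cv2
a=cv2.imread("pics/scene0.png")[150:450,180:480]; b=cv2.imread("pics/side0.png")[120:420,210:590]
cv2.imwrite("pics/c1.png",cv2.resize(a,None,fx=2,fy=2,interpolation=cv2.INTER_CUBIC))
cv2.imwrite("pics/c2.png",cv2.resize(b,None,fx=2,fy=2,interpolation=cv2.INTER_CUBIC))
```

```text
(no output)
```

View pics/c1.png

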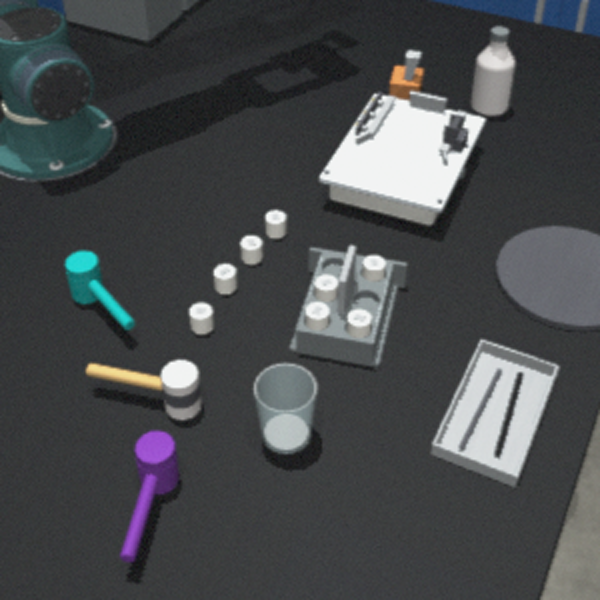

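View pics/c2.png

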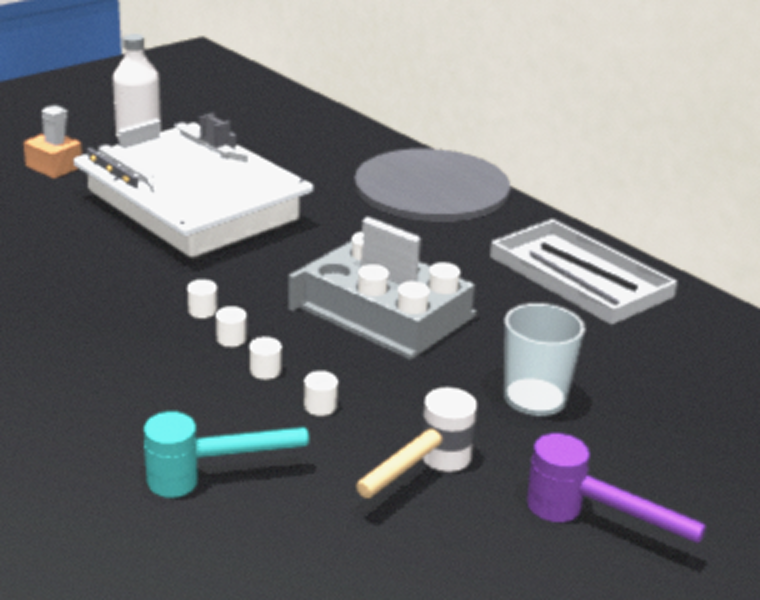

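The two empty pockets are the robot-side one at the wide end and the far-side middle one. In the side crop, the real mallet has the pale handle, with its head at (450,430). The wedge block is left of the table, and the four spares stand at (200-320, 300-390). Next I'll take wrist views over the table and the carrier.

```bash
R='[[0,0,0.0174],[0.48,-0.47,0.1],0]'
python3 -m handwheel '[[[0,0,0.0174],[0.48,-0.47,0.1],0],[[0,0,0.0174],[0.48,-0.47,0.1],0],[[0,0,0.0174],[0.48,-0.47,0.1],0],[[0,0,0.0174],[0.48,-0.47,0.1],0],[[0,0,0.0174],[0.48,-0.47,0.1],0]]'
python3 -m handwheel '[[[0,0,0.0174],[0.48,-0.47,0.1],0],[[0,0,0.0174],[0.48,-0.47,0.1],0],[[0,0,0.0174],[0.48,-0.47,0.1],0],[[0,0,0.0174],[0.48,-0.47,0.1],0],[[0,0,0.0174],[0.48,-0.47,0.1],0]]'
python3 -m handwheel '[[[0,0,0.0174],[0.48,-0.47,0.1],0],[[0,0,0.0174],[0.48,-0.47,0.1],0],[[0,0,0.0174],[0.48,-0.47,0.1],0],[[0,0,0.0174],[0.48,-0.47,0.1],0],[[0,0,0],[0,0,0],0]]'
python3 - <<'E'
from h import *
p,d,P=snap("wrist","w1.png"); np.savez("/tmp/w1",p=p,P=P); print(robot.get_obs()["tool_pos"],robot.get_obs()["ee_rot"])
E
# over the carrier
python3 -m handwheel '[[[0,0,0],[0,-0.8,0],0],[[0,0,0],[0,-0.8,0],0],[[0,0,0],[0,-0.8,0],0],[[0,0,0],[0,-0.8,0],0],[[0,0,0],[0,-0.8,0],0]]'
python3 -m handwheel '[[[0,0,0],[-0.2,-0.6,0],0],[[0,0,0],[-0.2,-0.6,0],0],[[0,0,0],[-0.2,-0.6,0],0],[[0,0,0],[-0.2,-0.6,0],0],[[0,0,0],[0,0,0],0]]'
python3 - <<'E'
from h import *
p,d,P=snap("wrist","w2.png"); np.savez("/tmp/w2",p=p,P=P); print(robot.get_obs()["tool_pos"],robot.get_obs()["ee_rot"])
E
```

```text
time: 1.35
tool_pos: [0.3399, 0.386, 0.2559]
ee_rot: [3.141, 0.0, 2.87]
wrist_force: [0.5, 0.4, 0.2]
width: 0.0941
finger_force: 0.0
time: 1.85
tool_pos: [0.46, 0.2684, 0.2809]
ee_rot: [3.141, 0.0, 3.006]
wrist_force: [-0.3, 1.0, -0.2]
width: 0.0941
finger_force: 0.0
time: 2.35
tool_pos: [0.5576, 0.1725, 0.3002]
ee_rot: [-3.14, 0.001, 3.11]
wrist_force: [-0.5, 0.8, -0.5]
width: 0.0942
finger_force: 0.0
[0.55618824 0.17410297 0.3001553 ] [ 3.14151583e+00 -4.72055556e-04  3.11122053e+00]
time: 2.9
tool_pos: [0.5544, -0.0246, 0.3006]
ee_rot: [3.141, 0.0, 3.116]
wrist_force: [0.1, 0.0, 0.6]
width: 0.0942
finger_force: 0.0
time: 3.4
tool_pos: [0.5139, -0.1461, 0.3005]
ee_rot: [-3.141, -0.0, 3.111]
wrist_force: [0.6, 0.7, 0.4]
width: 0.094
finger_force: 0.0
[ 0.51452081 -0.14451688  0.3005118 ] [3.14073998e+00 1.88764967e-05 3.11263115e+00]
```

View pics/w1.png

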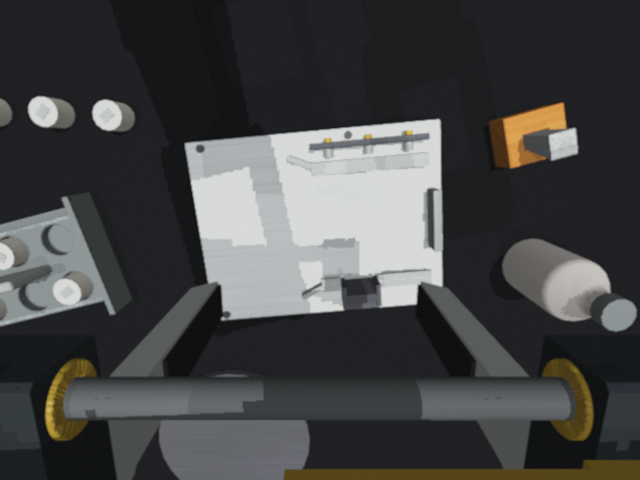

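View pics/w2.png

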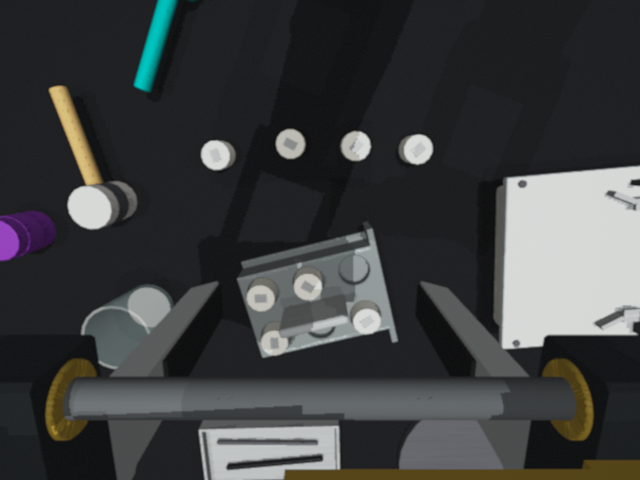

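Run:
```python
from h import *
def rect(P,m,n):
    pts=P[m][:,:2].astype(np.float32); r=cv2.minAreaRect(pts*1000); print(n,len(pts),"c",np.round(r[0],1),"size",np.round(r[1],1),"ang",round(r[2],2),"z",np.nanmedian(P[m][:,2]).round(4)); return r
def comps(P,m,amin=60):
    n,l,s,c=cv2.connectedComponentsWithStats(m.astype(np.uint8))
    return [l==i for i in range(1,n) if s[i,4]>=amin]
a=np.load("/tmp/w1.npz"); p,P=a["p"],a["P"]; z=P[...,2]; g=p.mean(-1)
m=(abs(z-.055)<.008)&(P[...,0]>.42)&(P[...,0]<.72)&(P[...,1]>-.03)&(P[...,1]<.32)
m=max(comps(P,m),key=lambda k:k.sum()); rect(P,m,"platform")
up=(z>.062)&(P[...,1]>0)&(P[...,1]<.3)&(z<.12)&(P[...,0]<.68)&(P[...,0]>.43)
for k in comps(P,up,30): rect(P,k,"above")
wd=(z>.045)&(z<.12)&(P[...,1]>.32)&(P[...,0]<.56)
for k in comps(P,wd,30): rect(P,k,"wedge")
for k in comps(P,(abs(z-.036)<.006)&(P[...,1]>.32)&(P[...,0]<.56),30): rect(P,k,"block")
a=np.load("/tmp/w2.npz"); p,P=a["p"],a["P"]; z=P[...,2]; b=(P[...,0]<.75)
hsv=cv2.cvtColor(p,cv2.COLOR_RGB2HSV)
for k in comps(P,(abs(z-.030)<.004)&(P[...,0]<.5)&(p.min(-1)>110)): rect(P,k,"spare")
for k in comps(P,(abs(z-.060)<.005)&(p.min(-1)>110)): rect(P,k,"top60")
for k in comps(P,(abs(z-.102)<.005)&(P[...,0]>.5)): rect(P,k,"plate")
for k in comps(P,(abs(z-.042)<.004)&(P[...,0]>.47),200): rect(P,k,"deck")
```

```text
platform 36396 c [565.4 172.4] size [189.9 250.4] ang 3.31 z 0.0549
above 1116 c [484.5 221.2] size [ 17.9 111.9] ang 3.26 z 0.0705
above 1668 c [503.3 211.4] size [135.3  19.4] ang 89.4 z 0.0669
above 805 c [558.6 286.2] size [59.8  8.8] ang 3.23 z 0.079
above 1924 c [630.4 239.5] size [32.8 93.4] ang 3.2 z 0.0762
above 381 c [627.6 170.8] size [16.9 42.6] ang 12.79 z 0.0666
wedge 1213 c [490.4 397.2] size [23.8 25.8] ang 14.06 z 0.0795
block 2199 c [482.3 395.2] size [50.3 61.5] ang 13.72 z 0.0357
spare 648 c [ 437.7 -174.4] size [28.2 28.2] ang 87.62 z 0.0301
spare 650 c [ 441.8 -106.3] size [29.2 28.2] ang 88.04 z 0.03
spare 657 c [447.5 -41.7] size [28.9 28.9] ang 64.41 z 0.0299
spare 649 c [ 447.5 -253. ] size [29.2 28.6] ang 88.41 z 0.0301
top60 240 c [495.7 128.6] size [25.4 43.9] ang 73.83 z 0.0554
top60 91 c [487.4  56.5] size [19.4 14.1] ang 7.31 z 0.0555
top60 88 c [491.6 154.7] size [27.7 12.7] ang 85.85 z 0.0554
top60 1497 c [ 494.  -376.4] size [43.2 42.7] ang 66.88 z 0.0601
top60 66 c [503.2  89.8] size [20.8 10.6] ang 58.13 z 0.0555
top60 220 c [512.   58.5] size [27.  39.6] ang 37.13 z 0.0554
top60 134 c [526.6  82.3] size [23.7 17.9] ang 21.46 z 0.0555
top60 599 c [ 584.9 -160.8] size [28.9 29.7] ang 70.57 z 0.0599
top60 589 c [ 595.8 -211.4] size [29.2 29.4] ang 81.18 z 0.0599
top60 176 c [ 604.7 -336.1] size [40.6  8.1] ang 43.4 z 0.06
top60 570 c [625.9 -98.4] size [29.  29.2] ang 65.01 z 0.0598
top60 70 c [623.4 143.8] size [32.3 10.4] ang 88.31 z 0.0554
top60 500 c [ 649.5 -200.5] size [29.4 27.6] ang 46.6 z 0.0599
plate 723 c [ 610.8 -155. ] size [10.4 69.8] ang 12.95 z 0.1013
deck 221 c [ 488.4 -367.6] size [47.9 24.3] ang 23.94 z 0.0424
deck 261 c [ 521.9 -465.1] size [44.4 22.1] ang 12.46 z 0.0426
deck 6305 c [ 610.8 -152.2] size [136.3 156.3] ang 12.53 z 0.0418
deck 248 c [ 636.3 -378. ] size [51.2 16.8] ang 28.12 z 0.0423
```

Everything measured cleanly. The empty pockets are P2 and P4. I'll pick the first spare, the one at (0.4475, -0.0417).

```bash
python3 -m handwheel '[[[0,0,0.032],[-0.268,0.411,-0.6],0.5],[[0,0,0.032],[-0.268,0.411,-0.6],0.5],[[0,0,0.032],[-0.268,0.411,-0.6],0.5],[[0,0,0.032],[-0.268,0.411,-0.6],0.5],[[0,0,0.032],[-0.268,0.411,-0.6],0.5]]'
python3 -m handwheel '[[[0,0,0],[0,0,0],0.5],[[0,0,0],[0,0,0],0.5]]'
python3 - <<'E'
from h import *
o=robot.get_obs(); print(o["tool_pos"],np.degrees(o["ee_rot"]),o["width"])
p,d,P=snap("wrist"); z=P[...,2]
n,l,s,c=cv2.connectedComponentsWithStats(((abs(z-.030)<.004)&(p.min(-1)>110)).astype(np.uint8))
for i in range(1,n):
    if s[i,4]>100: r=cv2.minAreaRect(P[l==i][:,:2].astype(np.float32)*1000); print(r)
E
```

```text
time: 3.95
tool_pos: [0.4474, -0.039, 0.1495]
ee_rot: [3.141, 0.001, -2.913]
wrist_force: [0.8, 0.3, 0.6]
width: 0.0574
finger_force: 0.0
time: 4.15
tool_pos: [0.4482, -0.0405, 0.1508]
ee_rot: [-3.142, 0.0, -2.915]
wrist_force: [-0.0, 0.0, 0.1]
width: 0.0472
finger_force: 0.0
[ 0.44824278 -0.04049243  0.15077755] [-1.79998981e+02  1.89779978e-02 -1.67040443e+02] 0.04718193654486897
((447.0753479003906, -251.37635803222656), (29.11260223388672, 28.93608856201172), 2.959537982940674)
((438.2655334472656, -173.89990234375), (29.212446212768555, 29.61138916015625), 56.84036636352539)
((442.2653503417969, -105.7352294921875), (29.123661041259766, 29.362104415893555), 72.59330749511719)
((447.5812683105469, -41.301116943359375), (28.700489044189453, 29.538921356201172), 16.5437068939209)
((575.1723022460938, -220.6837615966797), (1.8805067539215088, 34.76664352416992), 12.47999382019043)
```

```bash
python3 -m handwheel '[[[0,0,0],[-0.01,-0.015,-0.5],0.5],[[0,0,0],[0,0,-0.5],0.5],[[0,0,0],[0,0,-0.5],0.5],[[0,0,0],[0,0,-0.4],0.5],[[0,0,0],[0,0,-0.28],0.5]]'
python3 -m handwheel '[[[0,0,0],[0,0,0],0.5],[[0,0,0],[0,0,0],1],[[0,0,0],[0,0,0],1],[[0,0,0],[0,0,0],1],[[0,0,0],[0,0,0],1]]'
python3 -m handwheel '[[[0,0,0],[0,0,0.4],1],[[0,0,0],[0,0,0.5],1],[[0,0,0],[0,0,0.5],1],[[0,0,0],[0,0,0],1]]'
```

```text
time: 4.7
tool_pos: [0.4502, -0.0436, 0.0428]
ee_rot: [-3.14, 0.004, -2.919]
wrist_force: [0.3, -0.7, -0.5]
width: 0.047
finger_force: 0.0
time: 5.2
tool_pos: [0.4493, -0.0429, 0.0434]
ee_rot: [-3.14, 0.004, -2.918]
wrist_force: [1.2, 0.1, 5.1]
width: 0.0291
finger_force: 30.0
time: 5.6
tool_pos: [0.4501, -0.0431, 0.1153]
ee_rot: [-3.138, 0.007, -2.917]
wrist_force: [0.9, 0.2, -0.8]
width: 0.0292
finger_force: 30.0
```

```bash
python3 -m handwheel '[[[0,0,0],[0,0,0.45],1],[[0,0,0],[0,0,0.45],1],[[0,0,0],[0.6,-0.35,0.1],1],[[0,0,0],[0.6,-0.35,0.1],1],[[0,0,0],[0.6,-0.35,0],1]]'
python3 -m handwheel '[[[0,0,0],[0.6,-0.35,0],1],[[0,0,0],[0.6,-0.35,0],1],[[0,0,0],[0.5,-0.25,0],1],[[0,0,0],[0.3,-0.11,0],1],[[0,0,0],[0,0,0],1]]'
python3 -m handwheel '[[[0,0,0],[0,0,0],1]]'
python3 - <<'E'
from h import *
o=robot.get_obs(); print(o["tool_pos"],np.degrees(o["ee_rot"]))
p,d,P=snap("wrist","w3.png"); z=P[...,2]
def comps(m,a=40):
    n,l,s,c=cv2.connectedComponentsWithStats(m.astype(np.uint8))
    for i in range(1,n):
        if s[i,4]>a: r=cv2.minAreaRect(P[l==i][:,:2].astype(np.float32)*1000); print(np.round(r[0],1),np.round(r[1],1),round(r[2],1),np.median(z[l==i]))
comps((abs(z-.060)<.005)&(p.min(-1)>110)&(P[...,1]>-.3)&(P[...,1]<0)); print()
comps((abs(z-.102)<.005)); print()
comps((z>.13)&(p.min(-1)>110)&(P[...,0]<.68))
E
```

```text
time: 6.1
tool_pos: [0.5385, -0.0956, 0.166]
ee_rot: [-3.142, 0.0, -2.917]
wrist_force: [-0.4, -0.1, -0.6]
width: 0.0294
finger_force: 30.0
time: 6.6
tool_pos: [0.6382, -0.1487, 0.1633]
ee_rot: [3.14, -0.003, -2.918]
wrist_force: [-0.4, 0.1, -0.1]
width: 0.0294
finger_force: 30.0
time: 6.7
tool_pos: [0.6368, -0.1477, 0.1645]
ee_rot: [3.14, -0.003, -2.917]
wrist_force: [-0.5, 0.2, -0.4]
width: 0.0292
finger_force: 30.0
[ 0.63682895 -0.14774358  0.16452514] [ 1.79892653e+02 -1.65774995e-01 -1.67158719e+02]
[ 596.6 -211. ] [29.  29.6] 1.2 0.06008659160237517
[ 585.5 -160.6] [29.2 28.8] 57.7 0.06007645678069709
[ 649.2 -199.6] [29.6 29.1] 27.4 0.060006732927105844
[626.8 -98.4] [29.7 29. ] 45.8 0.05989975621388305

[ 611.8 -154.6] [10.5 69.3] 12.5 0.10154820361312966

[ 635.5 -147.6] [29.9 29.1] 12.6 0.1508255451121022
[ 622.9 -128.6] [ 1.9 10.2] 15.5 0.1891962138037721
[ 632.4 -170. ] [ 1.9 10.1] 12.1 0.1893045141394169
[ 621.5 -196.5] [ 4.8 14.4] 29.3 0.2540767512864047
[ 611.7 -147.5] [ 6.1 19.9] 11.0 0.25437086309950885
[ 622.7 -188.8] [7.7 1.4] 7.6 0.2607013817060936
```

View pics/w3.png

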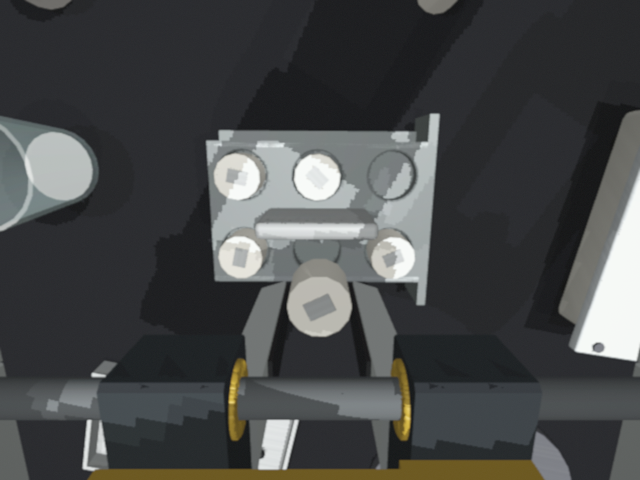

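```bash
python3 -m handwheel '[[[0,0,0],[0.05,-0.028,0],1],[[0,0,0],[0,0,-0.4],1],[[0,0,0],[0,0,-0.4],1],[[0,0,0],[0,0,-0.25],1],[[0,0,0],[0,0,0],1]]'
python3 - <<'E'
from h import *
o=robot.get_obs(); print(o["tool_pos"],o["wrist_force"])
p,d,P=snap("wrist"); z=P[...,2]
n,l,s,c=cv2.connectedComponentsWithStats(((p.min(-1)>110)&(z>.04)&(z<.11)&(P[...,1]>-.25)&(P[...,1]<-.05)&(P[...,0]<.67)).astype(np.uint8))
for i in range(1,n):
    if s[i,4]>300: r=cv2.minAreaRect(P[l==i][:,:2].astype(np.float32)*1000); print(np.round(r[0],1),np.round(r[1],1),round(r[2],1),np.median(z[l==i]))
E
```

```text
time: 7.25
tool_pos: [0.6384, -0.1487, 0.1115]
ee_rot: [3.139, -0.004, -2.917]
wrist_force: [-0.2, -0.5, 0.4]
width: 0.0292
finger_force: 30.0
[ 0.63842764 -0.14873519  0.11147561] [-0.20894511 -0.48739923  0.42390986]
[ 610.9 -151.8] [135.5 156.8] 12.5 0.04363449921757387
```

```bash
python3 -m handwheel '[[[0,0,0],[0.018,-0.008,0],1],[[0,0,0],[0,0,-0.25],1],[[0,0,0],[0,0,-0.25],1],[[0,0,0],[0,0,-0.2],1],[[0,0,0],[0,0,0],1]]'
```

```text
time: 7.8
tool_pos: [0.6394, -0.1493, 0.0758]
ee_rot: [3.139, -0.005, -2.917]
wrist_force: [-0.1, -0.0, 0.0]
width: 0.0293
finger_force: 30.0
```

```bash
python3 -m handwheel '[[[0,0,0],[0,0,-0.03],1],[[0,0,0],[0,0,0],0.57],[[0,0,0],[0,0,0],0.57],[[0,0,0],[0,0,0],0.57],[[0,0,0],[0,0,0],0.57]]'
python3 -m handwheel '[[[0,0,0],[0,0,0.4],0.57],[[0,0,0],[0,0,0.5],0.57],[[0,0,0],[0,0,0.5],0.5],[[0,0,0],[0,0,0.4],0.5],[[0,0,0],[0,0,0],0.5]]'
python3 -m handwheel '[[[0,0,0],[-0.7,0.16,0],0.5],[[0,0,0],[-0.7,0.16,0],0.5],[[0,0,0],[-0.7,0.16,0],0.5],[[0,0,0],[-0.7,0.16,0],0.5],[[0,0,0],[-0.7,0.16,0],0.5]]'
python3 -m handwheel '[[[0,0,0],[-0.4,0.06,0],0.5],[[0,0,0],[0,0,-0.1],0.5],[[0,0,0],[0,0,0],0.5]]'
python3 - <<'E'
from h import *
o=robot.get_obs(); print(o["tool_pos"],o["wrist_force"])
p,d,P=snap("wrist"); z=P[...,2]
n,l,s,c=cv2.connectedComponentsWithStats(((p.min(-1)>110)&((abs(z-.06)<.005)|(abs(z-.03)<.004))).astype(np.uint8))
for i in range(1,n):
    if s[i,4]>300: r=cv2.minAreaRect(P[l==i][:,:2].astype(np.float32)*1000); print(np.round(r[0],1),np.round(r[1],1),round(r[2],1),np.median(z[l==i]))
E
```

```text
time: 8.3
tool_pos: [0.6413, -0.1499, 0.0781]
ee_rot: [-3.141, 0.001, -2.917]
wrist_force: [-0.2, 0.1, 0.4]
width: 0.0405
finger_force: 0.0
time: 8.8
tool_pos: [0.643, -0.1504, 0.1722]
ee_rot: [-3.137, 0.007, -2.917]
wrist_force: [0.1, 0.9, 0.5]
width: 0.0469
finger_force: 0.0
time: 9.3
tool_pos: [0.464, -0.1092, 0.1659]
ee_rot: [3.14, -0.002, -2.917]
wrist_force: [1.0, -0.2, 0.5]
width: 0.0471
finger_force: 0.0
time: 9.6
tool_pos: [0.4457, -0.1067, 0.1611]
ee_rot: [3.141, -0.001, -2.918]
wrist_force: [-0.2, -0.1, 0.3]
width: 0.0468
finger_force: 0.0
[ 0.44566798 -0.10665199  0.16111632] [-0.17041772 -0.09286797  0.31644828]
[ 447.2 -252.7] [29.1 29.9] 53.6 0.03006928151308405
[ 437.9 -173.8] [29.  29.4] 39.0 0.030048614676108587
[ 442.3 -105.9] [29.1 29.5] 44.9 0.029967151419499766
[ 617.2 -100.3] [12.1 28.5] 12.9 0.05906801034448336
```

```bash
python3 -m handwheel '[[[0,0,0],[-0.09,0.03,-0.4],0.5],[[0,0,0],[0,0,-0.5],0.5],[[0,0,0],[0,0,-0.5],0.5],[[0,0,0],[0,0,-0.1],0.5],[[0,0,0],[0,0,0],0.5]]'
```

```text
time: 10.15
tool_pos: [0.4415, -0.1052, 0.0864]
ee_rot: [3.14, -0.002, -2.917]
wrist_force: [-0.5, -0.3, 0.7]
width: 0.0469
finger_force: 0.0
```

```bash
python3 -m handwheel '[[[0,0,0],[0.01,-0.01,-0.4],0.5],[[0,0,0],[0,0,-0.3],0.5],[[0,0,0],[0,0,-0.17],0.5],[[0,0,0],[0,0,0],0.5],[[0,0,0],[0,0,0],1]]'
python3 -m handwheel '[[[0,0,0],[0,0,0],1],[[0,0,0],[0,0,0],1],[[0,0,0],[0,0,0],1],[[0,0,0],[0,0,0.4],1],[[0,0,0],[0,0,0.6],1]]'
python3 -m handwheel '[[[0,0,0],[0,0,0.6],1],[[0,0,0],[0,0,0.6],1],[[0,0,0],[0.6,0,0.2],1],[[0,0,0],[0.6,0,0],1],[[0,0,0],[0.6,0,0],1]]'
python3 -m handwheel '[[[0,0,0],[0.5,0,0],1],[[0,0,0],[0.3,-0.04,0],1],[[0,0,0],[0,0,0],1],[[0,0,0],[0,0,0],1]]'
python3 - <<'E'
from h import *
o=robot.get_obs(); print(o["tool_pos"],o["wrist_force"])
p,d,P=snap("wrist","w4.png"); z=P[...,2]
n,l,s,c=cv2.connectedComponentsWithStats(((p.min(-1)>110)&((abs(z-.06)<.005)|(abs(z-.15)<.02))).astype(np.uint8))
for i in range(1,n):
    if s[i,4]>300: r=cv2.minAreaRect(P[l==i][:,:2].astype(np.float32)*1000); print(np.round(r[0],1),np.round(r[1],1),round(r[2],1),np.median(z[l==i]))
E
```

```text
time: 10.65
tool_pos: [0.4429, -0.1061, 0.0451]
ee_rot: [-3.141, 0.001, -2.917]
wrist_force: [0.8, 0.7, 0.9]
width: 0.042
finger_force: 0.0
time: 11.15
tool_pos: [0.4403, -0.1052, 0.0926]
ee_rot: [3.139, -0.004, -2.917]
wrist_force: [-0.0, -0.3, 0.1]
width: 0.0294
finger_force: 30.0
time: 11.65
tool_pos: [0.5333, -0.1059, 0.1651]
ee_rot: [-3.141, 0.002, -2.918]
wrist_force: [-0.3, -0.0, -0.2]
width: 0.0292
finger_force: 30.0
time: 12.05
tool_pos: [0.5715, -0.1077, 0.1635]
ee_rot: [3.141, -0.001, -2.917]
wrist_force: [-0.1, 0.5, -0.4]
width: 0.0291
finger_force: 30.0
[ 0.57147953 -0.10772298  0.16353353] [-0.11538598  0.52953198 -0.37688017]
[499.4  54.6] [41.6 21.5] 4.2 0.05544839474396707
[ 596.6 -211.3] [29.  29.7] 56.1 0.060068366227793935
[ 585.1 -160.3] [29.3 29.4] 19.8 0.059994363231593906
[ 598.9 -102.6] [85.9 29.1] 9.2 0.14810823204907905
[ 643.3 -200.8] [17.7 29.4] 14.2 0.06000637821924798
```

```bash
python3 - <<'E'
from h import *
o=robot.get_obs(); print(o["tool_pos"])
p,d,P=snap("wrist"); z=P[...,2]
m=(z>.135)&(z<.17)&(p.min(-1)>110); n,l,s,c=cv2.connectedComponentsWithStats(m.astype(np.uint8))
for i in range(1,n):
    if s[i,4]>100: r=cv2.minAreaRect(P[l==i][:,:2].astype(np.float32)*1000); print(np.round(r[0],1),np.round(r[1],1),np.median(z[l==i]))
E
python3 -m handwheel '[[[0,0,0],[0.05,-0.036,0],1],[[0,0,0],[0,0,-0.4],1],[[0,0,0],[0,0,-0.4],1],[[0,0,0],[0,0,-0.25],1],[[0,0,0],[0,0,0],1]]'
```

```text
[ 0.57123906 -0.10774005  0.16375423]
[ 570.8 -107.4] [29.5 29. ] 0.1484703724871214
time: 12.65
tool_pos: [0.5728, -0.1093, 0.1092]
ee_rot: [3.139, -0.004, -2.918]
wrist_force: [-0.4, -0.5, -0.3]
width: 0.0292
finger_force: 30.0
```

```bash
python3 -m handwheel '[[[0,0,0],[0.03,-0.014,0],1],[[0,0,0],[0,0,-0.25],1],[[0,0,0],[0,0,-0.25],1],[[0,0,0],[0,0,-0.15],1],[[0,0,0],[0,0,0],1]]'
```

```text
time: 13.15
tool_pos: [0.5747, -0.1099, 0.0767]
ee_rot: [3.14, -0.004, -2.917]
wrist_force: [-1.7, 0.5, -0.8]
width: 0.0289
finger_force: 30.0
```

```bash
python3 -m handwheel '[[[0,0,0],[0,0,-0.025],1],[[0,0,0],[0,0,0],0.57],[[0,0,0],[0,0,0],0.57],[[0,0,0],[0,0,0],0.57],[[0,0,0],[0,0,0],0.57]]'
python3 -m handwheel '[[[0,0,0],[0,0,0.4],0.57],[[0,0,0],[0,0,0.6],0.57],[[0,0,0],[0,0,0.7],0.4],[[0,0,0],[0,0,0.7],0.2],[[0,0,0],[0,0,0.7],0]]'
python3 -m handwheel '[[[0,0,-0.072],[0.1,-0.1,0.2],0],[[0,0,-0.072],[0.1,-0.1,0.2],0],[[0,0,-0.072],[0.1,-0.1,0],0],[[0,0,-0.072],[0.1,-0.1,0],0],[[0,0,-0.072],[0.1,-0.1,0],0]]'
python3 -m handwheel '[[[0,0,-0.072],[0.1,-0.1,0],0],[[0,0,-0.072],[0.1,-0.1,0],0],[[0,0,-0.072],[0,-0.1,0],0],[[0,0,-0.072],[0,-0.1,0],0],[[0,0,-0.072],[0,0,0],0]]'
python3 -m handwheel '[[[0,0,-0.072],[0,0,0],0],[[0,0,-0.072],[0,0,0],0],[[0,0,-0.072],[0,0,0],0],[[0,0,-0.072],[0,0,0],0],[[0,0,0],[0,0,0],0]]'
cat >> h.py <<'E'
def show(P,p,m,a=100,t=""):
    n,l,s,c=cv2.connectedComponentsWithStats(m.astype(np.uint8))
    for i in range(1,n):
        if s[i,4]>a: r=cv2.minAreaRect(P[l==i][:,:2].astype(np.float32)*1000); print(t,s[i,4],np.round(r[0],1),np.round(r[1],1),round(r[2],2),np.median(P[...,2][l==i]).round(4))
E
python3 - <<'E'
from h import *
o=robot.get_obs(); print(o["tool_pos"],np.degrees(o["ee_rot"]),o["width"])
p,d,P=snap("wrist","w5.png"); z=P[...,2]
show(P,p,(p.min(-1)>110)&(abs(z-.06)<.004)&(P[...,1]<-.03),200)
show(P,p,(abs(z-.102)<.004),200,"plate"); show(P,p,(abs(z-.042)<.004),500,"deck")
E
```

```text
time: 13.65
tool_pos: [0.5763, -0.1104, 0.0782]
ee_rot: [-3.141, 0.001, -2.917]
wrist_force: [-0.0, 0.4, -0.4]
width: 0.0402
finger_force: 0.0
time: 14.15
tool_pos: [0.5759, -0.1103, 0.2344]
ee_rot: [-3.142, 0.0, -2.917]
wrist_force: [-0.3, 0.4, 0.5]
width: 0.0612
finger_force: 0.0
time: 14.65
tool_pos: [0.6013, -0.1355, 0.2531]
ee_rot: [3.142, 0.001, 2.796]
wrist_force: [0.4, -0.8, -0.5]
width: 0.0936
finger_force: 0.0
time: 15.15
tool_pos: [0.611, -0.156, 0.2527]
ee_rot: [-3.141, 0.0, 2.229]
wrist_force: [0.5, 0.4, -0.4]
width: 0.0941
finger_force: 0.0
time: 15.65
tool_pos: [0.6111, -0.1553, 0.2529]
ee_rot: [3.141, 0.0, 1.783]
wrist_force: [0.4, -0.2, -0.0]
width: 0.0941
finger_force: 0.0
[ 0.61106012 -0.15534785  0.25290538] [1.79982290e+02 9.87188007e-03 1.02137679e+02] 0.09411012913268245
 927 [ 575.5 -109.9] [28.9 28.9] 56.42 0.0602
 931 [626.6 -97.8] [28.7 28.8] 12.16 0.0601
 849 [ 585.1 -160.1] [29.  29.4] 19.5 0.0602
 845 [ 639.2 -149.1] [28.9 29.3] 12.95 0.0601
 775 [ 596.5 -210.7] [28.7 30. ] 51.69 0.0602
 780 [ 648.8 -199.1] [29.  29.5] 87.82 0.06
 228 [ 503.5 -388.4] [26.4 14.5] 13.53 0.0606
 226 [ 640.2 -380.5] [42.4 10.5] 32.83 0.0602
plate 1008 [ 611. -154.] [ 9.4 68.9] 12.36 0.1017
deck 10422 [ 610.5 -151.8] [135.8 156.5] 12.28 0.0421
deck 944 [ 347.8 -301.7] [16.4 74.8] 65.95 0.0413
```

View pics/w5.png

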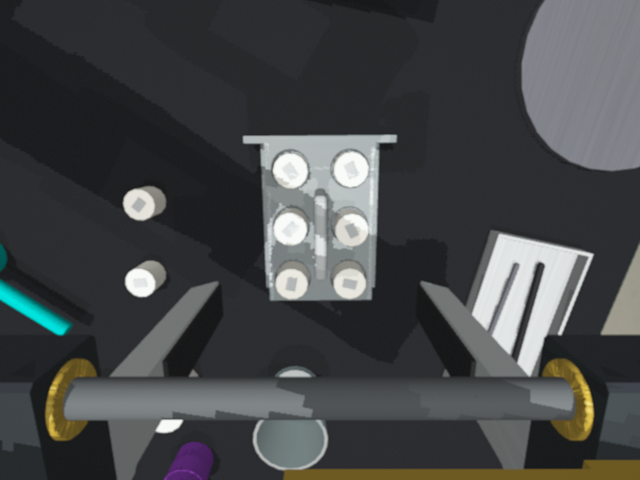

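All six pockets are filled (specimens at rows 168/229/282). Now I'll grip the plate.

```bash
python3 -m handwheel '[[[0,0,0],[0,0,-0.6],0.4],[[0,0,0],[0,0,-0.7],0.4],[[0,0,0],[0,0,-0.7],0.4],[[0,0,0],[0,0,-0.6],0.4],[[0,0,0],[0,0,-0.4],0.4]]'
python3 -m handwheel '[[[0,0,0],[0,0,-0.18],0.4],[[0,0,0],[0,0,0],0.4],[[0,0,0],[0,0,0],1],[[0,0,0],[0,0,0],1],[[0,0,0],[0,0,0],1]]'
python3 -m handwheel '[[[0,0,0],[0,0,0],1],[[0,0,0],[0,0,0],1],[[0,0,0],[0,0,0],1]]'
```

```text
time: 16.2
tool_pos: [0.6097, -0.1549, 0.0997]
ee_rot: [-3.138, -0.002, 1.785]
wrist_force: [-0.5, -0.5, 0.6]
width: 0.0586
finger_force: 0.0
time: 16.7
tool_pos: [0.612, -0.1556, 0.0956]
ee_rot: [3.139, 0.002, 1.783]
wrist_force: [0.4, 0.3, 0.9]
width: 0.0359
finger_force: 0.0
time: 17.0
tool_pos: [0.6111, -0.1553, 0.094]
ee_rot: [3.141, 0.0, 1.782]
wrist_force: [0.2, -0.7, 0.5]
width: 0.0115
finger_force: 0.2
```

```bash
python3 -m handwheel '[[[0,0,0],[0,0,0],1],[[0,0,0],[0,0,0],1],[[0,0,0],[0,0,0.1],1],[[0,0,0],[0,0,0.2],1],[[0,0,0],[0,0,0.3],1]]'
python3 -m handwheel '[[[0,0,0],[0,0,0.1],1],[[0,0,0.0752],[0,0,0],1],[[0,0,0.0752],[0,0,0],1],[[0,0,0.0752],[0,0,0],1],[[0,0,0.0752],[0,0,0],1]]'
python3 -m handwheel '[[[0,0,0.0752],[0,0,0],1],[[0,0,0.0752],[0,0,0],1],[[0,0,0.0752],[0,0,0],1],[[0,0,0.0752],[0,0,0],1],[[0,0,0.0752],[0,0,0],1]]'
python3 -m handwheel '[[[0,0,0.0752],[0,0,0],1],[[0,0,0.0752],[0,0,0],1],[[0,0,0.0752],[0,0,0],1],[[0,0,0],[0,0,0],1],[[0,0,0],[0,0,0],1]]'
python3 -c "
from h import *
p,d,P=snap('wrist');z=P[...,2];print(robot.get_obs()['tool_pos'])
show(P,p,(abs(z-.075)<.06)&(P[...,0]>.51)&(P[...,0]<.73)&(P[...,1]>-.26)&(P[...,1]<-.05)&(z>.05),800)"
```

```text
time: 17.5
tool_pos: [0.609, -0.1548, 0.1214]
ee_rot: [-3.136, -0.003, 1.782]
wrist_force: [0.6, 0.9, -7.4]
width: 0.0101
finger_force: 30.0
time: 18.0
tool_pos: [0.611, -0.1554, 0.1292]
ee_rot: [3.141, 0.0, 2.26]
wrist_force: [0.5, -0.2, -7.5]
width: 0.0094
finger_force: 30.0
time: 18.5
tool_pos: [0.611, -0.1554, 0.1292]
ee_rot: [3.142, 0.0, 2.85]
wrist_force: [-0.8, 0.8, -7.0]
width: 0.0103
finger_force: 30.0
time: 19.0
tool_pos: [0.6111, -0.1554, 0.1291]
ee_rot: [3.142, 0.0, -3.086]
wrist_force: [0.1, 0.4, -7.1]
width: 0.0098
finger_force: 30.0
[ 0.61105948 -0.15536228  0.12898059]
 35920 [ 586.6 -156.5] [113.8 136.5] 3.19 0.0776
```

```bash
python3 -m handwheel '[[[0,0,0],[0,0,-0.3],1],[[0,0,0],[0,0,-0.25],1],[[0,0,0],[0,0,-0.1],1],[[0,0,0],[0,0,-0.04],1],[[0,0,0],[0,0,0],1]]'
python3 -m handwheel '[[[0,0,0],[0,0,0],0.6],[[0,0,0],[0,0,0],0.6],[[0,0,0],[0,0,0],0.6],[[0,0,0],[0,0,0.5],0.6],[[0,0,0],[0,0,0.5],0.6]]'
python3 -m handwheel '[[[0,0,-0.085],[0,0,0],0.6],[[0,0,-0.085],[0,0,0],0.6],[[0,0,-0.085],[0,0,0],0.6],[[0,0,-0.085],[0,0,0],0.6],[[0,0,-0.085],[0,0,0],0.6]]'
python3 -m handwheel '[[[0,0,-0.085],[0,0,0],0.6],[[0,0,-0.085],[0,0,0],0.6],[[0,0,-0.085],[0,0,0],0.6],[[0,0,-0.085],[0,0,0],0.6],[[0,0,-0.085],[0,0,0],0.6]]'
python3 -m handwheel '[[[0,0,-0.085],[0,0,0],0.6],[[0,0,-0.085],[0,0,0],0.6],[[0,0,-0.085],[0,0,0],0.6],[[0,0,-0.085],[0,0,0],0.6],[[0,0,-0.085],[0,0,0],0.6]]'
python3 -m handwheel '[[[0,0,-0.085],[0,0,0],0.6],[[0,0,-0.085],[0,0,0],0.6],[[0,0,-0.085],[0,0,0],0.6],[[0,0,-0.085],[0,0,0],0.6],[[0,0,-0.085],[0,0,0],0.6]]'
python3 -m handwheel '[[[0,0,-0.085],[0,0,0],0.6],[[0,0,-0.085],[0,0,0],0.6],[[0,0,-0.085],[0,0,0],0.6],[[0,0,-0.045],[0,0,0],0.6],[[0,0,0],[0,0,0],0.6]]'
python3 -c "
from h import *
p,d,P=snap('wrist','w6.png');z=P[...,2];o=robot.get_obs();print(o['tool_pos'],np.degrees(o['ee_rot']))
show(P,p,(abs(z-.102)<.004),200,'plate'); show(P,p,(abs(z-.042)<.004),500,'deck');show(P,p,(p.min(-1)>110)&(abs(z-.06)<.004)&(P[...,1]<-.03),200)"
```

```text
time: 19.55
tool_pos: [0.6106, -0.1552, 0.094]
ee_rot: [3.141, -0.001, -3.084]
wrist_force: [-1.2, 0.9, -3.7]
width: 0.0098
finger_force: 30.0
time: 20.05
tool_pos: [0.611, -0.1553, 0.1446]
ee_rot: [3.141, -0.0, -3.083]
wrist_force: [-0.2, -0.5, -0.0]
width: 0.037
finger_force: 0.0
time: 20.55
tool_pos: [0.6117, -0.1556, 0.1453]
ee_rot: [3.141, 0.002, 2.527]
wrist_force: [1.0, -0.1, -1.2]
width: 0.0376
finger_force: 0.0
time: 21.05
tool_pos: [0.6117, -0.1556, 0.1453]
ee_rot: [3.139, 0.001, 1.859]
wrist_force: [-0.7, -0.1, 0.2]
width: 0.0377
finger_force: 0.0
time: 21.55
tool_pos: [0.6117, -0.1556, 0.1453]
ee_rot: [3.139, -0.0, 1.192]
wrist_force: [1.1, 0.2, 0.9]
width: 0.0377
finger_force: 0.0
time: 22.05
tool_pos: [0.6117, -0.1556, 0.1453]
ee_rot: [3.14, -0.002, 0.524]
wrist_force: [-0.0, 1.1, 0.1]
width: 0.0376
finger_force: 0.0
time: 22.55
tool_pos: [0.6117, -0.1556, 0.1452]
ee_rot: [3.141, -0.002, 0.058]
wrist_force: [0.2, -0.2, -0.4]
width: 0.0378
finger_force: 0.0
[ 0.61155741 -0.15553438  0.14507235] [ 1.79954255e+02 -9.77180125e-02  3.42479752e+00]
plate 2246 [ 610.9 -154.7] [69.6  9.6] 3.0 0.1017
deck 14970 [ 606.9 -154.7] [156.5 100.7] 3.36 0.0421
deck 595 [ 632.5 -337.1] [24. 62.] 73.68 0.0422
 1900 [ 660.9 -124.8] [28.8 29.3] 48.07 0.0601
 1906 [ 663.7 -178.6] [29.2 29.5] 57.7 0.0601
 682 [ 633.1 -331.6] [15.7 54.9] 74.69 0.0602
 1629 [ 610.9 -126.2] [29.6 28.4] 86.67 0.0601
 1595 [ 612.6 -181.2] [28.1 29.3] 16.09 0.0602
 1015 [ 559.3 -177.8] [30.  18.9] 16.29 0.0602
 843 [ 555.9 -136.8] [16.2 29.8] 80.13 0.0602
 1235 [ 491.2 -365.4] [38.1 22.9] 5.53 0.0603
```

```bash
python3 -m handwheel '[[[0,0,0],[0,0.01,-0.4],0.6],[[0,0,0],[0,0,-0.4],0.6],[[0,0,0],[0,0,-0.22],0.6],[[0,0,0],[0,0,0],0.6],[[0,0,0],[0,0,0],1]]'
python3 -m handwheel '[[[0,0,0],[0,0,0],1],[[0,0,0],[0,0,0],1],[[0,0,0],[0,0,0],1],[[0,0,0],[0,0,0],1],[[0,0,0],[0,0,0],1]]'
python3 -m handwheel '[[[0,0,0],[0,0,0.15],1],[[0,0,0],[0,0,0.4],1],[[0,0,0],[0,0,0.5],1],[[0,0,0],[0,0,0.5],1],[[0,0,0],[0,0,0],1]]'
python3 -m handwheel '[[[0,0,0.0714],[0,0,0],1],[[0,0,0.0714],[0,0,0],1],[[0,0,0.0714],[0,0,0],1],[[0,0,0.0714],[0,0,0],1],[[0,0,0.0714],[0,0,0],1]]'
python3 -m handwheel '[[[0,0,0.0714],[0,0,0],1],[[0,0,0.0714],[0,0,0],1],[[0,0,0.0714],[0,0,0],1],[[0,0,0.0714],[0,0,0],1],[[0,0,0.0714],[0,0,0],1]]'
python3 -m handwheel '[[[0,0,0.0714],[0,0,0],1],[[0,0,0.0714],[0,0,0],1],[[0,0,0.0714],[0,0,0],1],[[0,0,0.0714],[0,0,0],1],[[0,0,0],[0,0,0],1]]'
python3 -m handwheel '[[[0,0,0],[-0.15,0.6,0],1],[[0,0,0],[-0.15,0.6,0],1],[[0,0,0],[-0.15,0.6,0],1],[[0,0,0],[-0.15,0.6,0],1],[[0,0,0],[-0.15,0.6,0],1]]'
python3 -m handwheel '[[[0,0,0],[0,0.6,0],1],[[0,0,0],[0,0.2,0],1],[[0,0,0],[0,0,0],1],[[0,0,0],[0,0,0],1]]'
python3 -c "
from h import *
p,d,P=snap('wrist','w7.png');np.savez('/tmp/w7',p=p,P=P);z=P[...,2];o=robot.get_obs();print(o['tool_pos'],np.degrees(o['ee_rot']))
show(P,p,(abs(z-.175)<.007),300,'plate'); show(P,p,(abs(z-.055)<.004)&(P[...,1]>.0),500,'plat')
show(P,p,(z>.062)&(z<.11)&(P[...,1]>.14)&(P[...,1]<.32),80,'up')"
```

```text
time: 23.1
tool_pos: [0.6114, -0.1549, 0.0938]
ee_rot: [3.141, -0.001, 0.059]
wrist_force: [-0.2, 0.2, 0.7]
width: 0.0326
finger_force: 0.0
time: 23.6
tool_pos: [0.6116, -0.1551, 0.0943]
ee_rot: [3.141, -0.002, 0.058]
wrist_force: [-0.1, -1.5, 2.6]
width: 0.01
finger_force: 30.0
time: 24.1
tool_pos: [0.6123, -0.1551, 0.1734]
ee_rot: [3.14, -0.005, 0.059]
wrist_force: [0.9, -0.0, -6.6]
width: 0.0098
finger_force: 30.0
time: 24.6
tool_pos: [0.6095, -0.1542, 0.1667]
ee_rot: [-3.136, 0.004, 0.624]
wrist_force: [0.2, -0.4, -7.3]
width: 0.01
finger_force: 30.0
time: 25.1
tool_pos: [0.6094, -0.1541, 0.1667]
ee_rot: [-3.135, 0.0, 1.185]
wrist_force: [-0.5, 0.3, -7.5]
width: 0.01
finger_force: 30.0
time: 25.6
tool_pos: [0.6095, -0.1542, 0.167]
ee_rot: [-3.136, -0.003, 1.628]
wrist_force: [-0.6, -0.5, -7.9]
width: 0.0099
finger_force: 30.0
time: 26.1
tool_pos: [0.5721, -0.0035, 0.1686]
ee_rot: [-3.138, -0.001, 1.626]
wrist_force: [0.2, 0.1, -8.3]
width: 0.01
finger_force: 30.0
time: 26.5
tool_pos: [0.5732, 0.0344, 0.1697]
ee_rot: [-3.14, 0.001, 1.627]
wrist_force: [0.4, -0.3, -6.8]
width: 0.0101
finger_force: 30.0
[0.57336336 0.03401998 0.1699685 ] [-1.79927675e+02  6.04859769e-02  9.32066762e+01]
plate 4071 [574.1  40.6] [32.  55.3] 23.97 0.1769
plat 46926 [568.4 120.4] [190.8 144.6] 3.32 0.055
up 734 [487.8 175.1] [18.7 19.5] 5.99 0.0692
up 1276 [504.5 164.9] [45.2 15.7] 78.74 0.0669
up 1395 [628.  171.5] [17.8 42.7] 12.27 0.0668
```

View pics/w7.png

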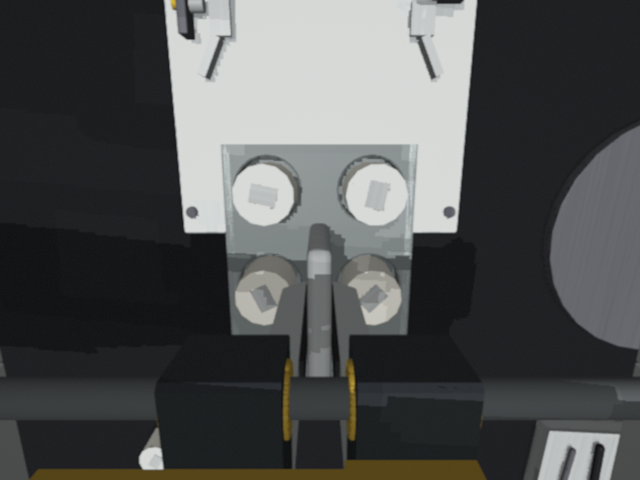

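Run:
```python
from h import *
a=np.load("/tmp/w7.npz"); p,P=a["p"],a["P"]; z=P[...,2]
def nf(Q,o=(.5634,.2073),t=93.3):
    c,s=np.cos(np.radians(t)),np.sin(np.radians(t)); d=Q[...,:2]-o; return np.stack([d@[c,s],d@[-s,c]],-1)*1000
N=nf(P)
m=(abs(z-.055)<.004)&(P[...,1]>.03)
for x0 in range(-150,-40,15):
    k=m&(abs(N[...,0]-x0)<4)
    if k.sum()>10: print("plat",x0,N[k][:,1].min().round(1),N[k][:,1].max().round(1))
print("front",[N[m&(abs(N[...,1]-y)<3)][:,0].min().round(1) for y in(-85,-70,70,85)])
show(N/1000,p,(abs(z-.135)<.006)&(p.min(-1)>90),300,"spec")
print("zspec",[np.median(z[(abs(z-.135)<.006)&(p.min(-1)>90)])])
dk=(abs(z-.117)<.007)
for x0 in (-110,-120,-140,-190):
    k=dk&(abs(N[...,0]-x0)<4)&(abs(N[...,1])<80)
    if k.sum()>10: print("deck",x0,N[k][:,1].min().round(1),N[k][:,1].max().round(1),np.median(z[k]))
show(N/1000,p,(z>.062)&(z<.085)&(N[...,0]>-80)&(N[...,0]<0)&(abs(N[...,1])<95),60,"rails")
```

```text
plat -150 -95.3 94.7
plat -135 -95.2 94.7
plat -120 -95.0 94.8
plat -105 -95.2 94.8
plat -90 -95.1 94.6
plat -75 -94.9 94.6
plat -60 -95.0 94.6
plat -45 -95.4 95.4
front [np.float64(-158.4), np.float64(-158.4), np.float64(-159.3), np.float64(-159.1)]Traceback (most recent call last):
  File "<stdin>", line 11, in <module>
  File "h.py", line 17, in show
    if s[i,4]>a: r=cv2.minAreaRect(P[l==i][:,:2].astype(np.float32)*1000); print(t,s[i,4],np.round(r[0],1),np.round(r[1],1),round(r[2],2),np.median(P[...,2][l==i]).round(4))
                                                                                                                                                    ~^^^^^^^
IndexError: index 2 is out of bounds for axis 2 with size 2
```

```bash
cat >> h.py <<'E'
def nf(Q,o=(.5634,.2073),t=93.3):
    c,s=np.cos(np.radians(t)),np.sin(np.radians(t)); d=Q[...,:2]-o; return np.stack([d@[c,s],d@[-s,c],Q[...,2]],-1)
E
cat > car.py <<'E'
from h import *
def car(P,p):
    o=robot.get_obs(); N=nf(P)*1000; z=P[...,2]; t=nf(o["tool_pos"][None])[0]
    u=t[2]-.094   # underside estimate
    print("tcp nest",(t*1000).round(1),"yaw",np.degrees(o["ee_rot"]).round(2),"F",o["wrist_force"].round(1),"under",round(u,4))
    show(N/1000,p,(abs(z-u-.060)<.004)&(p.min(-1)>90)&(abs(N[...,1])<60),200,"spec")
    dk=(abs(z-u-.042)<.005)&(abs(N[...,1])<75)
    for dx in (70,60,50,26,0):
        k=dk&(abs(N[...,0]-t[0]*1000-dx)<4)
        if k.sum()>10: print("deck",dx,N[k][:,1].min().round(1),N[k][:,1].max().round(1),np.median(z[k]).round(4))
    k=dk&(abs(N[...,1])<40)
    print("front",N[k][:,0].max().round(1))
if __name__=="__main__":
    p,d,P=snap("wrist"); car(P,p)
E
python3 car.py
```

```text
tcp nest [-1.737e+02 -1.000e-01  1.702e+02] yaw [-1.7995e+02  4.0000e-02  9.3190e+01] F [ 0.8 -0.1 -7.6] under 0.0762
spec 2990 [-123.5   26.9] [29.2 29.4] 13.44 0.1354
spec 2987 [-123.5  -27.4] [29.7 28.8] 89.81 0.1353
spec 2120 [-174.8   30.9] [24.1 30.1] 65.13 0.1359
spec 2036 [-174.3  -29.5] [29.7 23.5] 26.7 0.1357
deck 70 -50.0 50.3 0.1171
deck 60 -49.8 50.2 0.1172
deck 50 -49.8 50.4 0.1172
deck 26 -49.9 50.4 0.1175
deck 0 -49.9 50.5 0.1176
front -100.0
```

```bash
python3 -m handwheel '[[[0,0,0],[0.006,0,-0.2],1],[[0,0,0],[0,0,-0.16],1],[[0,0,0],[0,0,-0.01],1],[[0,0,0],[0,0,0],1]]'; python3 car.py
```

```text
time: 27.0
tool_pos: [0.5734, 0.0349, 0.1514]
ee_rot: [-3.14, -0.0, 1.628]
wrist_force: [-0.7, -0.4, -7.0]
width: 0.01
finger_force: 30.0
tcp nest [-172.6   -0.3  151.9] yaw [-1.7996e+02 -1.0000e-02  9.3280e+01] F [ 0.3 -0.7 -7.9] under 0.0579
spec 2981 [-122.6   26.9] [29.1 29.4] 12.43 0.1169
spec 2986 [-122.6  -27.4] [29.7 28.7] 89.52 0.1168
spec 2112 [-173.6   30.6] [24.  29.6] 65.23 0.1174
spec 2032 [-173.6  -29.7] [29.8 23.6] 26.51 0.1171
deck 70 -49.9 50.4 0.0987
deck 60 -49.9 50.3 0.0987
deck 50 -50.1 50.2 0.0988
deck 26 -49.9 50.4 0.099
deck 0 -49.9 50.5 0.0991
front -99.1
```

```bash
python3 -m handwheel '[[[0,0,0],[0,0,-0.018],1],[[0,0,0],[-0.0115,0.2,0],1],[[0,0,0],[-0.0115,0.2,0],1],[[0,0,0],[-0.0115,0.2,0],1],[[0,0,0],[0,0,0],1]]'; python3 car.py
```

```text
time: 27.55
tool_pos: [0.5719, 0.0674, 0.1514]
ee_rot: [3.141, -0.001, 1.631]
wrist_force: [-0.2, -0.1, -7.1]
width: 0.0098
finger_force: 30.0
tcp nest [-141.2   -0.5  151.4] yaw [1.7999e+02 1.0000e-02 9.3420e+01] F [-1.1 -0.8 -7.9] under 0.0574
spec 2993 [-90.1  26.6] [29.6 29.1] 77.54 0.117
spec 2984 [-89.8 -27.5] [29.3 29.2] 45.85 0.1169
spec 2133 [-141.1   30.3] [24. 30.] 64.82 0.1173
spec 2035 [-140.8  -30. ] [29.8 23.5] 26.92 0.1172
deck 70 -50.3 50.1 0.0987
deck 60 -50.3 50.0 0.0988
deck 50 -50.1 50.0 0.0988
deck 26 -50.3 49.9 0.0991
deck 0 -50.3 50.0 0.0991
front -66.4
```

```bash
python3 -m handwheel '[[[0,0,0],[0,0,-0.024],1],[[0,0,0],[0,0,0],1],[[0,0,0],[-0.0058,0.1,0],1],[[0,0,0],[-0.0058,0.1,0],1],[[0,0,0],[0,0,0],1]]'; python3 car.py
```

```text
time: 28.1
tool_pos: [0.5715, 0.076, 0.1502]
ee_rot: [3.141, -0.001, 1.629]
wrist_force: [-0.7, -0.0, -7.4]
width: 0.01
finger_force: 30.0
tcp nest [-132.    -0.5  150.2] yaw [179.99  -0.    93.34] F [-0.1  0.8 -7.6] under 0.0562
spec 2994 [-81.4  26.3] [29.5 29.1] 78.05 0.1157
spec 2991 [-81.3 -27.7] [29.  29.4] 3.24 0.1156
spec 2128 [-132.5   30.1] [24.  29.9] 65.11 0.116
spec 2042 [-132.2  -30.1] [29.8 23.5] 26.82 0.116
deck 70 -50.3 49.9 0.0974
deck 60 -50.4 50.0 0.0975
deck 50 -50.4 49.9 0.0976
deck 26 -50.3 49.7 0.0978
deck 0 -50.6 49.7 0.0978
front -57.9
```

```bash
python3 -m handwheel '[[[0,0,0],[-0.0058,0.1,0],1],[[0,0,0],[-0.0058,0.1,0],1],[[0,0,0],[-0.0058,0.1,0],1],[[0,0,0],[-0.0058,0.1,0],1],[[0,0,0],[0,0,0],1]]'
python3 -m handwheel '[[[0,0,0],[-0.0058,0.1,0],1],[[0,0,0],[-0.0058,0.1,0],1],[[0,0,0],[-0.0058,0.1,0],1],[[0,0,0],[-0.0058,0.1,0],1],[[0,0,0],[0,0,0],1]]'; python3 car.py
```

```text
time: 28.65
tool_pos: [0.5703, 0.0961, 0.1501]
ee_rot: [3.142, -0.001, 1.63]
wrist_force: [-0.7, -0.6, -7.1]
width: 0.0098
finger_force: 30.0
time: 29.15
tool_pos: [0.5691, 0.1161, 0.1502]
ee_rot: [3.141, -0.0, 1.629]
wrist_force: [-0.5, -0.2, -7.7]
width: 0.0098
finger_force: 30.0
tcp nest [-91.9  -0.5 150.1] yaw [1.800e+02 1.000e-02 9.334e+01] F [-0.2 -1.5 -7.3] under 0.0561
spec 2993 [-41.4  26.6] [29.1 29.5] 13.7 0.1157
spec 2984 [-41.1 -27.7] [29.2 29.3] 77.75 0.1156
spec 2122 [-92.7  30.4] [24.  30.4] 65.37 0.116
spec 2038 [-92.3 -30.2] [30.  23.5] 26.97 0.116
deck 70 -50.3 49.8 0.0974
deck 60 -50.3 49.8 0.0975
deck 50 -50.4 49.7 0.0975
deck 26 -50.5 49.8 0.0978
deck 0 -50.3 49.8 0.0978
front -17.8
```

```bash
python3 -m handwheel '[[[0,0,0],[-0.0086,0.15,0],1],[[0,0,0],[-0.0086,0.15,0],1],[[0,0,0],[-0.0086,0.15,0],1],[[0,0,0],[-0.0086,0.15,0],1],[[0,0,0],[0,0,0],1]]'
python3 -m handwheel '[[[0,0,0],[-0.0086,0.15,0],1],[[0,0,0],[-0.0086,0.15,0],1],[[0,0,0],[-0.0086,0.15,0],1],[[0,0,0],[-0.0086,0.15,0],1],[[0,0,0],[0,0,0],1]]'
python3 -m handwheel '[[[0,0,0],[-0.0086,0.15,0],1],[[0,0,0],[-0.0086,0.15,0],1],[[0,0,0],[-0.0058,0.1,0],1],[[0,0,0],[0,0,0],1],[[0,0,0],[0,0,0],1]]'; python3 car.py
```

```text
time: 29.7
tool_pos: [0.5673, 0.1466, 0.1501]
ee_rot: [3.142, -0.001, 1.63]
wrist_force: [-0.3, 0.2, -7.5]
width: 0.0098
finger_force: 30.0
time: 30.2
tool_pos: [0.5656, 0.1765, 0.1501]
ee_rot: [3.142, -0.001, 1.63]
wrist_force: [0.6, -0.9, -7.6]
width: 0.0098
finger_force: 30.0
time: 30.7
tool_pos: [0.5646, 0.1952, 0.1501]
ee_rot: [3.142, 0.0, 1.629]
wrist_force: [-0.2, -0.1, -7.9]
width: 0.0098
finger_force: 30.0
tcp nest [-12.3  -0.5 150.1] yaw [1.80e+02 2.00e-02 9.33e+01] F [ 0.  -1.3 -6.8] under 0.0561
spec 2998 [38.1 26.4] [29.2 29.4] 64.91 0.1156
spec 2992 [ 38.  -27.7] [29.3 29.2] 65.02 0.1155
spec 2129 [-13.   30.1] [24.1 30. ] 65.36 0.1159
spec 2035 [-12.9 -30.2] [29.6 23.5] 26.73 0.1159
deck 70 -50.3 49.8 0.0973
deck 60 -50.5 49.8 0.0974
deck 50 -50.4 49.7 0.0975
deck 26 -74.8 49.8 0.0976
deck 0 -74.9 49.8 0.0972
front 61.4
```

```bash
python3 -m handwheel '[[[0,0,0],[-0.0058,0.1,0],1],[[0,0,0],[-0.0058,0.1,0],1],[[0,0,0],[-0.0023,0.04,0],1],[[0,0,0],[0,0,0],1]]'
python3 -m handwheel '[[[0,0,0],[-0.001,0.02,0],1],[[0,0,0],[-0.001,0.02,0],1],[[0,0,0],[0,0,0],1]]'
python3 -m handwheel '[[[0,0,0],[-0.001,0.02,0],1],[[0,0,0],[-0.001,0.02,0],1],[[0,0,0],[0,0,0],1]]'
```

```text
time: 31.15
tool_pos: [0.5639, 0.2076, 0.1501]
ee_rot: [3.142, -0.0, 1.629]
wrist_force: [0.1, -0.3, -8.0]
width: 0.0097
finger_force: 30.0
time: 31.45
tool_pos: [0.5639, 0.2092, 0.1502]
ee_rot: [3.141, -0.0, 1.628]
wrist_force: [-0.7, -0.5, -7.1]
width: 0.0096
finger_force: 30.0
time: 31.75
tool_pos: [0.5639, 0.2099, 0.1504]
ee_rot: [3.142, 0.003, 1.628]
wrist_force: [-0.0, -5.2, -4.9]
width: 0.0097
finger_force: 30.0
```

```bash
python3 -m handwheel '[[[0,0,0],[0,0.02,0],1],[[0,0,0],[0,0.02,0],1],[[0,0,0],[0,0,0],1]]'
python3 -m handwheel '[[[0,0,0],[0,0,-0.02],1],[[0,0,0],[0,0,0],1],[[0,0,0],[0,0,0],1]]'; python3 car.py
python3 -m handwheel '[[[0,0,0],[0,0,0],0.6],[[0,0,0],[0,0,0],0.6],[[0,0,0],[0,0,0],0.6],[[0,0,0],[0,0,0.4],0.6],[[0,0,0],[0,0,0.6],0.6]]'
python3 -m handwheel '[[[0,0,0],[0,0,0.7],0.4],[[0,0,0],[0,0,0.7],0.3],[[0,0,0],[0,0,0.6],0.3],[[0,0,0],[0,0,0],0.3],[[0,0,0],[0,0,0],0.3]]'
python3 - <<'E'
from h import *
o=robot.get_obs(); print(o["tool_pos"],np.degrees(o["ee_rot"]))
p,d,P=snap("wrist","w8.png"); np.savez("/tmp/w8",p=p,P=P); z=P[...,2]; N=nf(P)*1000
show(N/1000,p,(abs(z-.115)<.004)&(p.min(-1)>90)&(abs(N[...,1])<60),200,"spec")
k=(abs(z-.097)<.004)
show(N/1000,p,k&(abs(N[...,1])<100),200,"deck+keeper")
for q in ("slot","wedge"): print(q,robot.boxes_of(q,"wrist")[:3])
E
```

```text
time: 32.05
tool_pos: [0.5639, 0.2102, 0.1507]
ee_rot: [-3.141, 0.006, 1.627]
wrist_force: [-0.4, -9.8, -4.3]
width: 0.0097
finger_force: 30.0
time: 32.35
tool_pos: [0.564, 0.2101, 0.1503]
ee_rot: [3.141, 0.006, 1.627]
wrist_force: [-1.8, -8.4, -3.2]
width: 0.01
finger_force: 30.0
tcp nest [  2.8  -0.7 150.3] yaw [179.99   0.33  93.21] F [-1.4 -9.5 -1.5] under 0.0563
spec 2979 [52.5 26.4] [29.  29.2] 88.81 0.1155
spec 2972 [ 52.6 -28. ] [28.9 29.3] 1.39 0.1154
spec 2115 [ 1.4 29.9] [24.1 29.8] 65.08 0.1162
spec 2036 [  1.7 -30.5] [30.  23.5] 26.43 0.1161
deck 70 -50.9 49.5 0.097
deck 60 -50.7 49.6 0.0971
deck 50 -50.7 49.7 0.0973
deck 26 -50.6 49.5 0.0977
deck 0 -72.0 49.9 0.0974
front 76.1
time: 32.9
tool_pos: [0.5627, 0.2136, 0.1979]
ee_rot: [-3.138, -0.0, 1.629]
wrist_force: [0.4, 0.5, 0.3]
width: 0.0373
finger_force: 0.0
time: 33.4
tool_pos: [0.564, 0.2137, 0.3001]
ee_rot: [3.139, -0.001, 1.629]
wrist_force: [-0.3, 0.2, -0.4]
width: 0.0656
finger_force: 0.0
[0.56400966 0.21370461 0.30011307] [ 1.79847674e+02 -5.76774688e-02  9.33395416e+01]
spec 960 [51.6 26.7] [29.  28.7] 89.39 0.1151
spec 960 [ 51.7 -27.8] [29.1 28.6] 88.9 0.115
spec 876 [ 2.8 24.5] [28.9 29.2] 2.4 0.1151
spec 867 [ -0.4 -27.4] [29.  29.3] 22.13 0.1151
spec 803 [-52.2  27.3] [29.8 28.6] 0.84 0.1152
spec 793 [-51.8 -25.8] [28.9 29. ] 77.15 0.1152
deck+keeper 594 [184.9 -75.5] [48.4 15.9] 88.25 0.0973
deck+keeper 10137 [-2.4 -1.1] [156. 130.] 0.0 0.097
deck+keeper 586 [  0.9 -63.8] [22. 37.] 89.92 0.0961
slot [{'bbox': [217.7, 133.3, 415.2, 366.1], 'p': 0.61}, {'bbox': [248.4, 149.2, 265.8, 264.3], 'p': 0.48}]
wedge [{'bbox': [254.9, 148.6, 387.7, 315.4], 'p': 0.36}]
```

View pics/w8.png

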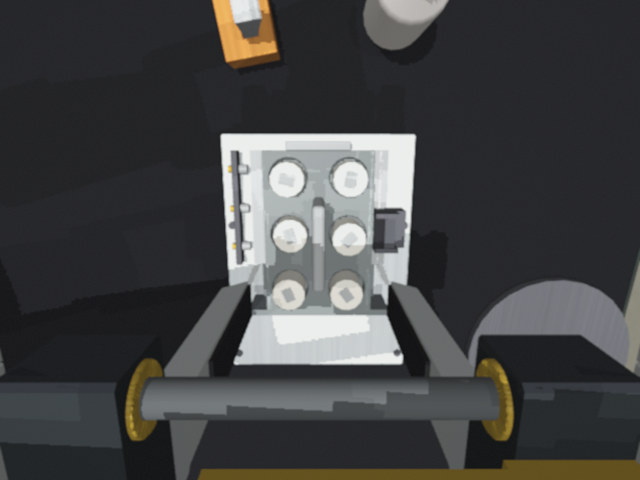

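Carrier is home: the specimens read x ±52 and 0, and the keeper is dark at (390,230). Next is the wedge.

```bash
python3 -m handwheel '[[[0,0,0.07],[-0.092,0.23,-0.06],0.3],[[0,0,0.07],[-0.092,0.23,-0.06],0.3],[[0,0,0.07],[-0.092,0.23,-0.06],0.3],[[0,0,0.07],[-0.092,0.23,-0.06],0.3],[[0,0,0.07],[-0.092,0.23,-0.06],0.3]]'
python3 -m handwheel '[[[0,0,0.07],[-0.092,0.23,-0.06],0.3],[[0,0,0.07],[-0.092,0.23,-0.06],0.3],[[0,0,0.07],[-0.092,0.23,-0.06],0.3],[[0,0,0.07],[-0.092,0.23,-0.06],0.3],[[0,0,0.07],[-0.092,0.23,-0.06],0.3]]'
python3 -m handwheel '[[[0,0,0.07],[-0.092,0.23,-0.06],0.3],[[0,0,0.07],[-0.092,0.23,-0.06],0.3],[[0,0,0.07],[-0.092,0.23,-0.06],0.3],[[0,0,0.07],[-0.092,0.23,-0.06],0.3],[[0,0,0.07],[-0.092,0.23,-0.06],0.3]]'
python3 -m handwheel '[[[0,0,0.07],[-0.092,0.23,-0.06],0.3],[[0,0,0],[0,0,0],0.3],[[0,0,0],[0,0,0],0.3]]'
python3 - <<'E'
from h import *
o=robot.get_obs(); print(o["tool_pos"],np.degrees(o["ee_rot"]))
p,d,P=snap("wrist","w9.png"); np.savez("/tmp/w9",p=p,P=P); z=P[...,2]
b=(P[...,1]>.33)&(P[...,0]<.54)&(P[...,0]>.43)
show(P,p,b&(abs(z-.081)<.003),50,"top")
for h in (.045,.055,.065,.075): show(P,p,b&(abs(z-h)<.003),20,"z%g"%h)
show(P,p,b&(abs(z-.036)<.003),100,"block")
cv2.imwrite("pics/w9c.png",cv2.resize(p[180:480,170:470,::-1],None,fx=2,fy=2))
E
```

```text
time: 34.05
tool_pos: [0.54, 0.271, 0.2817]
ee_rot: [-3.138, -0.001, 2.183]
wrist_force: [-0.3, -1.0, -0.1]
width: 0.0658
finger_force: 0.0
time: 34.55
tool_pos: [0.5169, 0.3284, 0.2667]
ee_rot: [-3.139, -0.003, 2.733]
wrist_force: [-0.5, 0.4, 0.2]
width: 0.0656
finger_force: 0.0
time: 35.05
tool_pos: [0.4939, 0.3858, 0.2517]
ee_rot: [-3.14, -0.003, -3.001]
wrist_force: [-0.6, 0.3, -0.7]
width: 0.0657
finger_force: 0.0
time: 35.35
tool_pos: [0.4898, 0.3968, 0.2496]
ee_rot: [-3.14, -0.002, -2.897]
wrist_force: [-0.5, 0.4, 1.1]
width: 0.0657
finger_force: 0.0
[0.4897671  0.39679744 0.24959693] [-1.79933241e+02 -1.40835901e-01 -1.66007519e+02]
top 786 [490.7 397.3] [23.7 23.7] 13.65 0.0806
z0.045 23 [478.2 398.3] [ 0.6 15.6] 13.2 0.0463
z0.055 37 [479.5 394.3] [ 0.6 23.3] 13.23 0.0557
z0.065 28 [479.6 394.9] [ 0.5 23.4] 13.73 0.0651
z0.075 42 [479.2 394.8] [ 0.6 22.9] 13.48 0.0757
block 2482 [482.5 395.3] [50.2 60. ] 14.07 0.0359
```

View pics/w9.png

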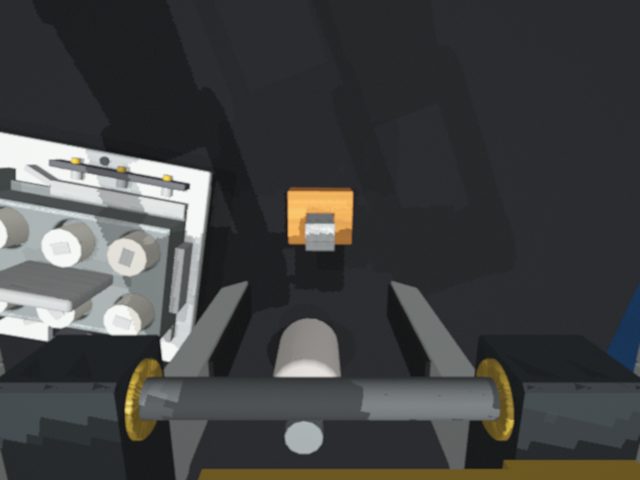

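```bash
python3 -m handwheel '[[[0,0,0],[0,0,-0.7],0.4],[[0,0,0],[0,0,-0.7],0.4],[[0,0,0],[0,0,-0.7],0.4],[[0,0,0],[0,0,-0.6],0.4],[[0,0,0],[0,0,0],0.4]]'
python3 -m handwheel '[[[0,0,0],[0.01,0.01,-0.5],0.5],[[0,0,0],[0,0,-0.3],0.5],[[0,0,0],[0,0,0],0.5],[[0,0,0],[0,0,0],0.5]]'
```

```text
time: 35.9
tool_pos: [0.4876, 0.3945, 0.1102]
ee_rot: [-3.138, -0.011, -2.898]
wrist_force: [-0.8, -0.3, 0.8]
width: 0.0564
finger_force: 0.0
time: 36.3
tool_pos: [0.4911, 0.3977, 0.0771]
ee_rot: [3.141, 0.001, -2.896]
wrist_force: [0.2, -0.4, 0.7]
width: 0.0471
finger_force: 0.0
```

```bash
python3 -m handwheel '[[[0,0,0],[0,0,-0.06],1],[[0,0,0],[0,0,0],1],[[0,0,0],[0,0,0],1],[[0,0,0],[0,0,0],1],[[0,0,0],[0,0,0],1]]'
python3 -m handwheel '[[[0,0,0],[0,0,0.2],1],[[0,0,0],[0,0,0.4],1],[[0,0,0],[0,0,0.6],1],[[0,0,0],[0,0,0.6],1],[[0,0,0],[0,0,0.6],1]]'
python3 -m handwheel '[[[0,0,0],[0,0,0.4],1],[[0,0,0],[0,0,0.2],1],[[0,0,0],[0,0,0],1]]'
python3 - <<'E'
from h import *
o=robot.get_obs(); t=o["tool_pos"]; print(t,np.degrees(o["ee_rot"]),o["width"])
p,d,P=snap("wrist"); z=P[...,2]
b=(abs(P[...,1]-t[1])<.02)&(abs(P[...,0]-t[0])<.04)&(z>.08)
print(np.nanmax(z[b&(z<t[2]+.02)]))
for h in np.arange(t[2]-.07,t[2]+.02,.01): show(P,p,b&(abs(z-h)<.003),15,"z%.3f"%h)
E
```

```text
time: 36.8
tool_pos: [0.4908, 0.398, 0.0738]
ee_rot: [3.141, 0.001, -2.895]
wrist_force: [0.8, -0.1, 1.7]
width: 0.0237
finger_force: 30.0
time: 37.3
tool_pos: [0.4901, 0.3973, 0.1941]
ee_rot: [-3.141, -0.002, -2.895]
wrist_force: [0.6, 0.2, -2.2]
width: 0.0239
finger_force: 30.0
time: 37.6
tool_pos: [0.491, 0.3979, 0.225]
ee_rot: [3.141, 0.003, -2.895]
wrist_force: [0.2, -0.1, -1.6]
width: 0.0238
finger_force: 30.0
[0.4910068  0.39793535 0.22495513] [ 1.79941679e+02  1.47577337e-01 -1.65895793e+02] 0.02381693489677757
0.24495239406330532
z0.165 125 [479.1 394.9] [ 0.8 23.5] 13.7 0.1652
z0.175 142 [479.3 395. ] [ 1.1 23.6] 14.04 0.1752
z0.185 175 [479.4 395.2] [ 1.1 24. ] 13.68 0.1849
z0.195 193 [479.6 395.3] [ 1.2 24. ] 13.5 0.195
z0.205 220 [479.7 395.4] [ 1.2 23.9] 13.65 0.2049
z0.205 54 [485.8 381. ] [5.9 2.1] 85.99 0.2047
z0.205 69 [477.6 412.8] [2.3 9.6] 23.25 0.2057
z0.215 271 [479.9 395.5] [ 1.5 23.9] 13.45 0.2151
z0.215 67 [485.8 381. ] [6.  1.8] 86.25 0.2149
z0.215 113 [477.6 413.1] [ 2.1 10.1] 23.17 0.2149
z0.225 318 [479.5 395.4] [ 1.6 24. ] 14.66 0.2251
z0.225 90 [485.8 381.1] [6.2 2.1] 88.91 0.225
z0.225 131 [477.6 412.9] [ 2.1 10.1] 22.93 0.2248
z0.235 126 [485.6 397. ] [13.   5.7] 25.9 0.2323
z0.235 22 [480.4 398.9] [1.8 3.7] 59.85 0.2324
z0.235 32 [485.8 386.4] [5.6 2.5] 26.35 0.2323
z0.235 68 [482.1 402.8] [4.2 7.7] 48.11 0.2324
z0.235 220 [492.4 385.7] [19.4  6.2] 34.93 0.2338
z0.235 18 [485.2 388.9] [4.2 1.8] 50.78 0.2323
z0.235 202 [480.  411.4] [ 6.3 14.4] 53.05 0.2351
z0.235 17 [487.  393.2] [3.6 2.6] 89.08 0.2322
z0.235 22 [487.2 405.1] [3.4 2.4] 79.78 0.2324
z0.235 61 [495.4 397.2] [3.7 9.2] 80.02 0.2323
z0.235 17 [490.5 407.6] [2.  2.6] 61.3 0.2321
z0.235 159 [494.6 406.9] [ 8.6 13.8] 39.03 0.2324
z0.235 32 [496.5 393.9] [2.9 2.8] 41.15 0.2324
```

```bash
python3 -m handwheel '[[[0,0,-0.012],[0.27,-0.372,0],1],[[0,0,-0.012],[0.27,-0.372,0],1],[[0,0,-0.012],[0.27,-0.372,0],1],[[0,0,-0.012],[0.27,-0.372,0],1],[[0,0,-0.012],[0.27,-0.372,0],1]]'
python3 -m handwheel '[[[0,0,-0.012],[0.27,-0.372,0],1],[[0,0,-0.012],[0.27,-0.372,0],1],[[0,0,-0.012],[0.27,-0.372,0],1],[[0,0,-0.012],[0.27,-0.372,0],1],[[0,0,-0.012],[0.27,-0.372,0],1]]'
python3 -m handwheel '[[[0,0,0],[0,0,0],1],[[0,0,0],[0,0,0],1]]'
cat > wed.py <<'E'
from h import *
o=robot.get_obs(); t=nf(o["tool_pos"][None])[0]; print("tcp nest",(t*1000).round(1),"rpy",np.degrees(o["ee_rot"]).round(2),"F",o["wrist_force"].round(1))
p,d,P=snap("wrist","w10.png"); N=nf(P); z=P[...,2]; n=N*1000
b=(abs(n[...,0]-t[0]*1000)<15)&(n[...,1]-t[1]*1000>5)&(n[...,1]-t[1]*1000<18)
for h in np.arange(t[2]-.06,t[2],.015): show(N,p,b&(abs(z-h)<.003),15,"wedge flat z%.3f"%h)
show(N,p,(abs(z-.096)<.0035)&(n[...,1]<-53)&(n[...,1]>-90)&(abs(n[...,0])<40),15,"keeper")
dk=(abs(z-.097)<.004)
for x in (-40,-28,28,40): 
    k=dk&(abs(n[...,0]-x)<3)&(abs(n[...,1])<55); 
    if k.any(): print("deck",x,n[k][:,1].min().round(1),n[k][:,1].max().round(1))
show(N,p,(abs(z-.115)<.004)&(p.min(-1)>90)&(abs(n[...,1])<60),200,"spec")
E
python3 wed.py
```

```text
time: 38.15
tool_pos: [0.5576, 0.3035, 0.2203]
ee_rot: [-3.14, -0.005, -2.99]
wrist_force: [-0.2, 0.3, -1.6]
width: 0.0238
finger_force: 30.0
time: 38.65
tool_pos: [0.6251, 0.2106, 0.2202]
ee_rot: [-3.141, -0.005, -3.085]
wrist_force: [-0.4, 0.7, -1.9]
width: 0.024
finger_force: 30.0
time: 38.85
tool_pos: [0.6249, 0.2113, 0.2207]
ee_rot: [-3.142, -0.004, -3.085]
wrist_force: [0.2, 0.5, -1.6]
width: 0.0235
finger_force: 30.0
tcp nest [  0.5 -61.7 220.7] rpy [-180.     -0.25 -176.73] F [ 0.2  0.5 -1.6]
wedge flat z0.161 137 [  0.5 -48.9] [23.7  0.8] 0.3 0.1609
wedge flat z0.176 163 [  0.7 -49.3] [ 1.1 23.9] 89.55 0.1759
wedge flat z0.191 194 [  0.8 -49.6] [ 1. 24.] 89.69 0.1907
wedge flat z0.206 253 [  0.8 -50. ] [ 1.3 24. ] 89.69 0.2059
wedge flat z0.206 27 [-13.  -52.4] [1.3 2.8] 54.31 0.2058
wedge flat z0.206 24 [ 14.4 -52.6] [2.7 1. ] 49.59 0.2058
keeper 528 [  0.2 -64.2] [36.7 22.2] 0.18 0.0965
deck -40 -50.5 49.4
deck -28 -50.5 49.4
deck 28 -50.4 49.4
deck 40 -50.5 49.2
spec 1832 [-52.7  26.6] [29.2 29.4] 10.92 0.1151
spec 1825 [51.2 26.6] [29.7 28.9] 0.03 0.1151
spec 1782 [ 2.1 24.4] [29.2 29.1] 15.49 0.1151
spec 1577 [-52.6 -26.2] [29.6 28.9] 61.77 0.1151
spec 1550 [ -1.  -27.5] [28.8 29.5] 45.3 0.1151
spec 1570 [ 51.1 -27.9] [29.1 29.4] 80.29 0.115
```

View pics/w10.png

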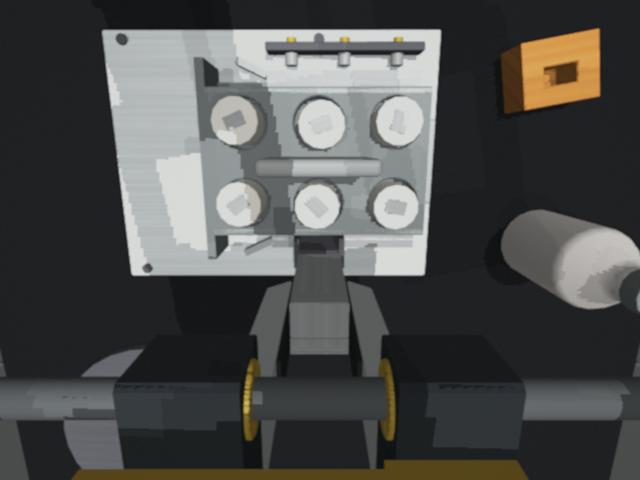

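```bash
python3 -m handwheel '[[[0,-0.01,0],[0.038,0,0],1],[[0,0,0],[0,0,-0.4],1],[[0,0,0],[0,0,-0.3],1],[[0,0,0],[0,0,-0.1],1],[[0,0,0],[0,0,0],1]]'
python3 wed.py
```

```text
time: 39.4
tool_pos: [0.6265, 0.2119, 0.1813]
ee_rot: [-3.14, 0.012, -3.083]
wrist_force: [-0.2, -1.0, -2.4]
width: 0.0237
finger_force: 30.0
tcp nest [  0.9 -63.2 181.3] rpy [-179.92    0.71 -176.66] F [-0.2 -1.  -2.4]
wedge flat z0.121 119 [  0.8 -51.5] [ 0.9 23.7] 89.76 0.1214
wedge flat z0.136 162 [  1.1 -51.6] [ 0.9 23.8] 89.33 0.1361
wedge flat z0.151 197 [  1.1 -51.6] [ 1.2 23.9] 90.0 0.1514
wedge flat z0.166 245 [  1.2 -51.8] [ 1.2 23.9] 89.68 0.1665
wedge flat z0.166 33 [-12.5 -54.3] [1.5 2.9] 51.25 0.1663
wedge flat z0.166 24 [ 14.8 -54.4] [2.5 1. ] 48.63 0.1661
keeper 218 [-15.6 -64. ] [ 4.8 21.8] 0.86 0.0969
keeper 187 [ 17.1 -64. ] [ 3.9 21.7] 1.2 0.0969
deck -40 -50.7 49.5
deck -28 -50.7 49.5
deck 28 -50.6 49.5
deck 40 -50.8 49.5
spec 2629 [-52.5  26.7] [29.3 29. ] 0.1 0.1152
spec 2613 [51.1 26.3] [29.3 29.1] 0.04 0.1151
spec 2560 [ 2.2 24.4] [29.3 28.9] 44.81 0.1151
spec 2181 [-52.5 -26.1] [29.  29.5] 76.22 0.1151
spec 2134 [ -1.  -27.7] [29.1 29.5] 20.74 0.1151
spec 2171 [ 51.3 -27.8] [29.4 29.4] 1.58 0.115
```

```bash
python3 -m handwheel '[[[0,0,0],[0.004,0,-0.2],1],[[0,0,0],[0,0,-0.2],1],[[0,0,0],[0,0,-0.1],1],[[0,0,0],[0,0,0],1]]'
python3 -m handwheel '[[[0,0,0],[0,0,-0.05],1],[[0,0,0],[0,0,-0.05],1],[[0,0,0],[0,0,0],1]]'
```

```text
time: 39.85
tool_pos: [0.627, 0.2114, 0.1563]
ee_rot: [-3.14, 0.013, -3.084]
wrist_force: [-0.1, -0.9, -1.4]
width: 0.0236
finger_force: 30.0
time: 40.15
tool_pos: [0.6269, 0.2117, 0.1533]
ee_rot: [-3.141, 0.014, -3.084]
wrist_force: [-3.8, -0.6, 0.6]
width: 0.0238
finger_force: 30.0
```

```bash
python3 -m handwheel '[[[0,0,0],[-0.016,0,0],1],[[0,0,0],[0,0,-0.05],1],[[0,0,0],[0,0,0],1]]'; python3 wed.py | grep -E "tcp|flat|deck"
python3 -m handwheel '[[[0,0,0],[-0.008,0,-0.04],1],[[0,0,0],[0,0,0],1]]'
```

```text
time: 40.45
tool_pos: [0.6263, 0.2118, 0.1509]
ee_rot: [-3.141, 0.015, -3.084]
wrist_force: [-4.8, 0.9, 2.8]
width: 0.0239
finger_force: 30.0
tcp nest [  0.9 -63.1 150.9] rpy [-179.97    0.84 -176.68] F [-4.8  0.9  2.8]
wedge flat z0.106 171 [  1.1 -51.4] [ 1.  23.7] 89.72 0.106
wedge flat z0.121 202 [  1.1 -51.7] [ 1.  23.9] 89.8 0.121
wedge flat z0.136 245 [  1.2 -51.6] [23.9  1.3] 0.27 0.1359
wedge flat z0.136 28 [-12.5 -54.3] [1.5 3. ] 46.98 0.1361
wedge flat z0.136 26 [ 14.7 -54.5] [2.7 1.2] 50.79 0.1362
deck -40 -51.0 49.3
deck -28 -50.8 49.3
deck 28 -50.6 49.5
deck 40 -50.8 49.3
time: 40.7
tool_pos: [0.626, 0.2118, 0.149]
ee_rot: [-3.141, 0.015, -3.084]
wrist_force: [-4.9, -1.6, 2.9]
width: 0.024
finger_force: 30.0
```

```bash
python3 -m handwheel '[[[0,0,0],[-0.012,0,-0.04],1],[[0,0,0],[0,0,-0.02],1],[[0,0,0],[0,0,0],1]]'
python3 -m handwheel '[[[0,0,0],[0,0,0],0.9],[[0,0,0],[0,0,0],0.7],[[0,0,0],[0,0,0],0.6],[[0,0,0],[0,0,0],0.6],[[0,0,0],[0,0,0],0.6]]'
python3 wed.py | grep -E "tcp|flat|deck"
```

```text
time: 41.0
tool_pos: [0.6256, 0.2118, 0.1476]
ee_rot: [-3.141, 0.016, -3.084]
wrist_force: [-6.2, -1.8, 7.2]
width: 0.024
finger_force: 30.0
time: 41.5
tool_pos: [0.6264, 0.2116, 0.1454]
ee_rot: [-3.141, 0.016, -3.084]
wrist_force: [-0.1, 0.3, -0.3]
width: 0.0375
finger_force: 0.0
tcp nest [  0.7 -63.1 145.4] rpy [-179.95    0.94 -176.71] F [-0.1  0.3 -0.3]
wedge flat z0.100 184 [  0.9 -49.5] [23.7  3.6] 1.51 0.0999
wedge flat z0.115 190 [  1.2 -50.8] [ 1.2 23.8] 89.93 0.1155
wedge flat z0.130 245 [  1.2 -50.7] [23.7  1.1] 0.66 0.1304
deck -40 -51.0 49.4
deck -28 -51.0 49.6
deck 28 -50.3 49.6
deck 40 -50.4 49.5
```

```bash
python3 -m handwheel '[[[0,0,0],[0,0,0.3],0.6],[[0,0,0],[0,0,0.6],0.6],[[0,0,0],[0,0,0.7],0.4],[[0,0.01,0],[0,0,0.7],0.35],[[0,0,0],[0,0,0.5],0.35]]'
python3 -m handwheel '[[[0,0,0],[0,0,0],0.35],[[0,0,0],[0,0,0],0.35]]'
python3 wed.py | grep -E "deck|tcp"
python3 - <<'E'
from h import *
p,d,P=snap("wrist"); N=nf(P); n=N*1000; z=P[...,2]
show(N,p,(z>.12)&(z<.165)&(abs(n[...,0])<20)&(n[...,1]<-40)&(n[...,1]>-90),30,"wedgetop")
E
python3 -m handwheel '[[[0,0,0],[-0.17,-0.75,-0.1],0.35],[[0,0,0],[-0.17,-0.75,-0.1],0.35],[[0,0,0],[-0.17,-0.75,-0.1],0.35],[[0,0,0],[-0.17,-0.75,-0.1],0.35],[[0,0,0],[-0.17,-0.75,-0.1],0.35]]'
python3 -m handwheel '[[[0,0,0],[-0.17,-0.75,-0.1],0.35],[[0,0,0],[-0.17,-0.75,-0.1],0.35],[[0,0,0],[-0.17,-0.75,-0.1],0.35],[[0,0,0],[-0.17,-0.75,-0.1],0.35],[[0,0,0],[-0.17,-0.75,-0.1],0.35]]'
python3 -m handwheel '[[[0,0,0],[-0.17,-0.75,-0.1],0.35],[[0,0,0],[-0.17,-0.75,-0.1],0.35],[[0,0,0],[-0.17,-0.75,-0.1],0.35],[[0,0,0],[-0.17,-0.75,-0.1],0.35],[[0,0,0],[-0.17,-0.75,-0.1],0.35]]'
python3 -m handwheel '[[[0,0,0],[0,0,0],0.35],[[0,0,0],[0,0,0],0.35]]'
python3 - <<'E'
from h import *
o=robot.get_obs(); print(o["tool_pos"],np.degrees(o["ee_rot"]),o["width"])
p,d,P=snap("wrist","w11.png"); z=P[...,2]
show(P,p,(abs(z-.060)<.004)&(P[...,1]<-.25),100,"top60")
show(P,p,(z>.033)&(z<.046)&(P[...,0]<.6)&(P[...,1]<-.25),100,"handle")
show(P,p,(z>.02)&(P[...,0]<.7)&(P[...,1]<-.25)&(z<.1),300,"any")
E
```

```text
time: 42.05
tool_pos: [0.6266, 0.2117, 0.2901]
ee_rot: [3.141, 0.005, -3.084]
wrist_force: [-0.7, -0.2, 0.5]
width: 0.0584
finger_force: 0.0
time: 42.25
tool_pos: [0.6261, 0.2117, 0.2863]
ee_rot: [3.141, 0.002, -3.084]
wrist_force: [-0.8, -0.4, -1.0]
width: 0.0607
finger_force: 0.0
tcp nest [  0.8 -62.9 286.3] rpy [ 1.7998e+02  1.0000e-01 -1.7670e+02] F [-0.8 -0.4 -1. ]
deck -40 -49.8 49.3
deck -28 -49.8 49.4
deck 28 -49.9 49.4
deck 40 -49.9 49.4
wedgetop 1225 [  1.  -61.4] [23.6 24.1] 89.97 0.1539
time: 42.85
tool_pos: [0.5819, 0.0229, 0.2578]
ee_rot: [3.141, -0.004, -3.084]
wrist_force: [0.7, 0.1, 0.6]
width: 0.0614
finger_force: 0.0
time: 43.35
tool_pos: [0.5394, -0.1643, 0.2329]
ee_rot: [3.14, -0.004, -3.084]
wrist_force: [0.9, -0.7, 0.0]
width: 0.0609
finger_force: 0.0
time: 43.85
tool_pos: [0.497, -0.3515, 0.2078]
ee_rot: [3.138, -0.003, -3.084]
wrist_force: [0.3, -0.5, -0.3]
width: 0.0611
finger_force: 0.0
time: 44.05
tool_pos: [0.4973, -0.3507, 0.208]
ee_rot: [3.138, -0.003, -3.086]
wrist_force: [-0.2, -0.1, -0.1]
width: 0.0606
finger_force: 0.0
[ 0.49732148 -0.35067664  0.20801369] [ 1.79776449e+02 -1.78573271e-01 -1.76793672e+02] 0.060638717790943424
top60 2335 [ 493.9 -376.7] [42.7 42.5] 2.24 0.0599
top60 2269 [ 524.7 -477.1] [43.1 43. ] 50.56 0.06
top60 254 [ 601.6 -358.1] [60.9 19.9] 89.6 0.0601
handle 2176 [ 347.3 -303.3] [16.  75.2] 65.41 0.0406
handle 2688 [ 440.4 -391.1] [127.1  35.4] 19.55 0.0407
handle 371 [ 516.9 -467.6] [44.3 21. ] 39.47 0.0409
handle 1779 [ 548.3 -548.3] [16.2 89.7] 18.23 0.0407
handle 233 [ 596.5 -358.1] [39.1  7. ] 89.97 0.0395
any 2190 [ 347.3 -303.3] [16.  75.2] 65.32 0.0405
any 5173 [ 445.3 -381.4] [140.1  43.5] 5.85 0.0428
any 735 [ 447.1 -259.1] [18.1 29.3] 89.9 0.0298
any 4909 [ 536.  -524.3] [ 44.  142.4] 14.0 0.0487
any 2154 [ 615.7 -358.2] [52.2 62.3] 3.09 0.0603
any 1195 [ 651.5 -356.7] [20.8 63.6] 2.62 0.0795
```

View pics/w11.png

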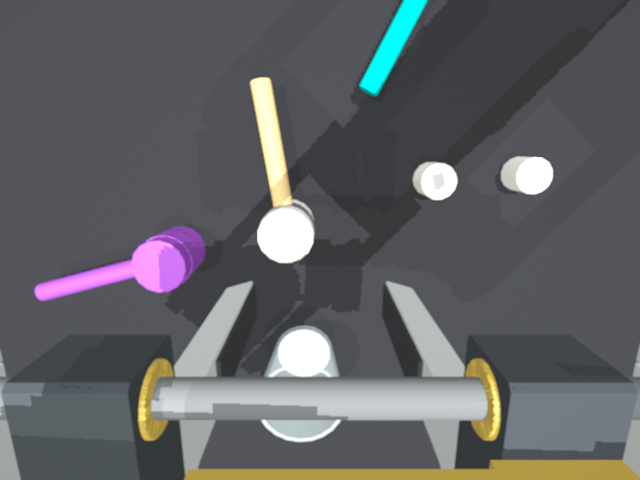

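```bash
python3 -m handwheel '[[[0,0,0],[-0.07,-0.26,0],0.25],[[0,0,0],[0,-0.26,-0.6],0.25],[[0,0,0],[0,0,-0.7],0.25],[[0,0,0],[0,0,-0.7],0.25],[[0,0,0],[0,0,-0.3],0.25]]'
python3 -m handwheel '[[[0,0,0],[0,0,0],0.25],[[0,0,0],[0,0,0],0.25]]'
```

```text
time: 44.6
tool_pos: [0.4936, -0.3749, 0.0917]
ee_rot: [3.137, -0.004, -3.083]
wrist_force: [-1.3, 0.7, 0.1]
width: 0.0705
finger_force: 0.0
time: 44.8
tool_pos: [0.4957, -0.3771, 0.0971]
ee_rot: [-3.14, 0.001, -3.083]
wrist_force: [0.3, 0.0, 0.2]
width: 0.0704
finger_force: 0.0
```

```bash
python3 -m handwheel '[[[0,0,0],[-0.03,0.01,-0.4],0.25],[[0,0,0],[0,0,-0.35],0.25],[[0,0,0],[0,0,-0.07],0.25],[[0,0,0],[0,0,0],0.25],[[0,0,0],[0,0,0],1]]'
python3 -m handwheel '[[[0,0,0],[0,0,0],1],[[0,0,0],[0,0,0],1],[[0,0,0],[0,0,0],1],[[0,0,0],[0,0,0],1],[[0,0,0],[0,0,0],1]]'
python3 -m handwheel '[[[0,0,0],[0,0,0.2],1],[[0,0,0],[0,0,0.5],1],[[0,0,0],[0,0,0.8],1],[[0,0,0],[0,0,0.8],1],[[0,0,0],[0,0,0.8],1]]'
python3 -m handwheel '[[[0,0,0],[0,0,0.8],1],[[0,0,0],[0,0,0.3],1],[[0,0,0],[0,0,0],1],[[0,0,0],[0,0,0],1]]'
```

```text
time: 45.3
tool_pos: [0.4945, -0.3772, 0.0569]
ee_rot: [-3.139, 0.003, -3.084]
wrist_force: [0.1, -0.7, 0.1]
width: 0.0658
finger_force: 0.0
time: 45.8
tool_pos: [0.4938, -0.3769, 0.0555]
ee_rot: [-3.14, 0.001, -3.084]
wrist_force: [0.6, -0.7, 2.0]
width: 0.0435
finger_force: 30.0
time: 46.3
tool_pos: [0.4927, -0.3755, 0.2098]
ee_rot: [3.139, -0.002, -3.084]
wrist_force: [0.5, -1.0, -3.5]
width: 0.0437
finger_force: 30.0
time: 46.7
tool_pos: [0.4929, -0.3757, 0.262]
ee_rot: [3.138, -0.003, -3.084]
wrist_force: [0.2, 0.0, -3.9]
width: 0.0438
finger_force: 30.0
```

```bash
python3 -m handwheel '[[[0,0,0],[0.1,0.4,0],1],[[0,0,0],[0.17,0.75,0],1],[[0,0,0],[0.17,0.75,0],1],[[0,0,0],[0.17,0.75,0],1],[[0,0,0],[0.17,0.75,0],1]]'
python3 -m handwheel '[[[0,0,0],[0.17,0.75,0],1],[[0,0,0],[0.17,0.75,0],1],[[0,0,0],[0.17,0.75,0],1],[[0,0,0],[0.17,0.75,0],1],[[0,0,0],[0.17,0.75,0],1]]'
python3 -m handwheel '[[[0,0,0],[0.17,0.75,0],1],[[0,0,0],[0.17,0.75,0],1],[[0,0,0],[0.17,0.75,0],1],[[0,0,0],[0.17,0.75,0],1],[[0,0,0],[0.17,0.75,0],1]]'
python3 -m handwheel '[[[0,0,0],[0.16,0.75,0],1],[[0,0,0],[0,0,0],1],[[0,0,0],[0,0,0],1]]'
python3 - <<'E'
from h import *
o=robot.get_obs(); print(o["tool_pos"],o["ee_rot"],nf(o["tool_pos"][None])[0].round(4))
p,d,P=snap("wrist"); N=nf(P); n=N*1000; z=P[...,2]; t=o["tool_pos"][2]
show(N,p,(abs(z-t-.0045)<.004),100,"headtop")
show(N,p,(z>t-.03)&(z<t-.008)&(n[...,1]>-30),100,"handle")
E
```

```text
time: 47.2
tool_pos: [0.5316, -0.2034, 0.2613]
ee_rot: [3.138, -0.005, -3.084]
wrist_force: [0.3, 0.5, -3.6]
width: 0.044
finger_force: 30.0
time: 47.7
tool_pos: [0.5737, -0.0161, 0.2613]
ee_rot: [3.14, -0.006, -3.083]
wrist_force: [0.9, -0.7, -2.1]
width: 0.0435
finger_force: 30.0
time: 48.2
tool_pos: [0.616, 0.171, 0.2611]
ee_rot: [-3.141, -0.006, -3.083]
wrist_force: [0.4, -0.8, -3.8]
width: 0.0436
finger_force: 30.0
time: 48.5
tool_pos: [0.624, 0.2074, 0.2611]
ee_rot: [-3.14, -0.006, -3.082]
wrist_force: [0.3, -0.0, -3.1]
width: 0.0438
finger_force: 30.0
[0.62402791 0.20742476 0.26108742] [-3.14025174 -0.00608453 -3.08155231] [-0.0034 -0.0605  0.2611]
headtop 8652 [ -6.4 -59.8] [43.4 62.6] 68.55 0.2655
handle 8193 [-15.2  13. ] [16.1 89.4] 9.22 0.2468
```

```bash
python3 -m handwheel '[[[0,0,0],[0.013,0.088,0],1],[[0,0,0],[0,0,-0.4],1],[[0,0,0],[0,0,-0.4],1],[[0,0,0],[0,0,-0.1],1],[[0,0,0],[0,0,0],1]]'
python3 -m handwheel '[[[0,0,0],[0,0,0],1]]'
```

```text
time: 49.05
tool_pos: [0.6254, 0.2097, 0.2183]
ee_rot: [-3.141, -0.003, -3.085]
wrist_force: [0.1, 0.2, -3.8]
width: 0.0434
finger_force: 30.0
time: 49.15
tool_pos: [0.6265, 0.2102, 0.2208]
ee_rot: [3.141, 0.002, -3.085]
wrist_force: [-0.1, 0.4, -3.1]
width: 0.0437
finger_force: 30.0
```

```bash
python3 -m handwheel '[[[0,0,0],[-0.03,0.03,0],1],[[0,0,0],[0,0,-0.16],1],[[0,0,0],[0,0,0],1],[[0,0,0],[0,0,0],1]]'
python3 -m handwheel '[[[0,0,0],[0,0,-0.05],1],[[0,0,0],[0,0,0],1]]'
python3 -m handwheel '[[[0,0,0],[0,0,-0.05],1],[[0,0,0],[0,0,0],1]]'
```

```text
time: 49.55
tool_pos: [0.6244, 0.2121, 0.2112]
ee_rot: [-3.142, -0.001, -3.084]
wrist_force: [-0.1, -0.1, -4.2]
width: 0.0435
finger_force: 30.0
time: 49.75
tool_pos: [0.625, 0.2122, 0.2101]
ee_rot: [3.141, 0.002, -3.084]
wrist_force: [-0.8, 0.3, -0.9]
width: 0.0437
finger_force: 30.0
time: 49.95
tool_pos: [0.6258, 0.2123, 0.2096]
ee_rot: [3.141, 0.006, -3.084]
wrist_force: [0.8, 0.2, 5.5]
width: 0.0438
finger_force: 30.0
```

```bash
python3 -m handwheel '[[[0,0,0],[-0.01,0,0.2],1],[[0,0,0],[0,0,0],1],[[0,0,0],[0,0,-0.32],1],[[0,0,0],[0,0,0],1],[[0,0,0],[0,0,0.2],1]]'
python3 -m handwheel '[[[0,0,0],[0,0,0],1],[[0,0,0],[0,0,-0.3],1],[[0,0,0],[0,0,0],1]]'
```

```text
time: 50.45
tool_pos: [0.6229, 0.2118, 0.2084]
ee_rot: [-3.141, -0.005, -3.084]
wrist_force: [-0.3, -0.3, -3.8]
width: 0.0432
finger_force: 30.0
time: 50.75
tool_pos: [0.6252, 0.2124, 0.1975]
ee_rot: [3.14, 0.005, -3.084]
wrist_force: [1.0, 0.9, 4.6]
width: 0.0435
finger_force: 30.0
```

```bash
python3 -m handwheel '[[[0,0,0],[0,0,0.2],1],[[0,0,0],[0,0,0],1],[[0,0,0],[0,0,-0.32],1],[[0,0,0],[0,0,0],1]]'
python3 -m handwheel '[[[0,0,0],[0,0,0.2],1],[[0,0,0],[0,0,0],1],[[0,0,0],[0,0,-0.28],1],[[0,0,0],[0,0,0],1]]'
```

```text
time: 51.15
tool_pos: [0.6259, 0.2125, 0.1942]
ee_rot: [3.14, 0.008, -3.084]
wrist_force: [0.2, -0.4, 8.9]
width: 0.0437
finger_force: 30.0
time: 51.55
tool_pos: [0.626, 0.2125, 0.1912]
ee_rot: [3.14, 0.009, -3.084]
wrist_force: [-1.3, -0.8, 16.1]
width: 0.0436
finger_force: 30.0
```

```bash
python3 -m handwheel '[[[0,0,0],[0,0,0.2],1],[[0,0,0],[0,0,0],1],[[0,0,0],[0,0,-0.26],1],[[0,0,0],[0,0,0],1]]'
python3 -m handwheel '[[[0,0,0],[0,0,0.3],1],[[0,0,0],[0,0,0.3],1],[[0,0,0],[0,0,0.4],1],[[0,0,0],[0,0,0.4],1],[[0,0,0],[0,0,0],1]]'
python3 -m handwheel '[[[0,0,0],[0,-0.5,0],1],[[0,0,0],[0,-0.5,0],1],[[0,0,0],[0,-0.5,0],1],[[0,0,0],[0,-0.5,0],1],[[0,0,0],[0,0,0],1]]'
python3 - <<'E'
from h import *
for c in ("wrist","side","scene"):
    p,d,P=snap(c,"z_%s.png"%c); N=nf(P); n=N*1000; z=P[...,2]
    show(N,p,(z>.125)&(z<.156)&(abs(n[...,0])<20)&(n[...,1]<-42)&(n[...,1]>-90),10,c+" wedgetop")
    if c=="wrist":
        for x in (-40,28,40): 
            k=(abs(z-.097)<.004)&(abs(n[...,0]-x)<3)&(abs(n[...,1])<55)
            if k.any(): print("deck",x,n[k][:,1].min().round(1),n[k][:,1].max().round(1))
        show(N,p,(abs(z-.115)<.004)&(p.min(-1)>90)&(abs(n[...,1])<60),200,"spec")
        t=robot.get_obs()["tool_pos"]; print(t); show(P,p,(abs(z-t[2]-.0045)<.006),300,"headtop")
E
```

```text
time: 51.95
tool_pos: [0.6259, 0.2123, 0.189]
ee_rot: [3.14, 0.01, -3.084]
wrist_force: [-3.2, -1.8, 18.5]
width: 0.0439
finger_force: 30.0
time: 52.45
tool_pos: [0.6252, 0.2123, 0.255]
ee_rot: [3.141, 0.004, -3.084]
wrist_force: [0.2, 0.5, -2.7]
width: 0.0437
finger_force: 30.0
time: 52.95
tool_pos: [0.6237, 0.1088, 0.25]
ee_rot: [-3.14, -0.004, -3.088]
wrist_force: [0.3, 0.3, -3.7]
width: 0.0436
finger_force: 30.0
wrist wedgetop 1442 [  1.2 -58.7] [25.3 24. ] 0.61 0.1396
deck -40 -47.5 52.2
deck 28 -47.8 51.9
deck 40 -46.9 52.5
spec 1449 [-53.2  29.8] [29.1 29.2] 89.84 0.115
spec 1526 [50.8 29.3] [29.  29.9] 89.89 0.1149
spec 1480 [ 1.7 27.3] [29.6 29.4] 38.62 0.115
spec 1268 [-53.2 -23.3] [28.7 29.4] 45.15 0.115
spec 1292 [ -1.5 -24.7] [29.3 29.4] 14.2 0.1149
spec 1313 [ 50.9 -25.1] [29.3 29.3] 10.68 0.1148
[0.62365861 0.11064329 0.25021597]
headtop 2046 [616.4 108.7] [31.1 67.7] 3.82 0.2561
headtop 1011 [635.1 108. ] [18.1 34.6] 9.28 0.2603
side wedgetop 105 [ -1.  -57.9] [25.4 32.8] 88.74 0.1357
scene wedgetop 60 [ -2.1 -62.1] [19.4 32.4] 77.68 0.1386
```

```bash
python3 -m handwheel '[[[0,0,0],[0.01,0.5,0],1],[[0,0,0],[0.01,0.5,0],1],[[0,0,0],[0,0.5,0],1],[[0,0,0],[0,0.5,0],1],[[0,0,0],[0,0.03,0],1]]'
python3 -m handwheel '[[[0,0,0],[0,0,-0.4],1],[[0,0,0],[0,0,-0.4],1],[[0,0,0],[0,0,-0.2],1],[[0,0,0],[0,0,0],1],[[0,0,0],[0,0,0],1]]'
```

```text
time: 53.6
tool_pos: [0.6241, 0.2182, 0.2514]
ee_rot: [3.14, -0.002, -3.078]
wrist_force: [0.5, -0.4, -3.5]
width: 0.0434
finger_force: 30.0
time: 54.1
tool_pos: [0.6252, 0.2136, 0.2029]
ee_rot: [3.142, 0.0, -3.084]
wrist_force: [-0.3, 0.3, -3.2]
width: 0.0439
finger_force: 30.0
```

```bash
python3 -m handwheel '[[[0,0,0],[0,0,-0.5],1],[[0,0,0],[0,0,0],1]]'
python3 -m handwheel '[[[0,0,0],[0,0,0.4],1],[[0,0,0],[0,0,0],1],[[0,0,0],[0,0,-0.5],1],[[0,0,0],[0,0,0],1]]'
python3 -m handwheel '[[[0,0,0],[0,0,0.4],1],[[0,0,0],[0,0,0.3],1],[[0,0,0],[0,0,0.4],1],[[0,0,0],[0,0,0.4],1],[[0,0,0],[0,0,0],1]]'
python3 -m handwheel '[[[0,0,0],[0,-0.5,0],1],[[0,0,0],[0,-0.5,0],1],[[0,0,0],[0,-0.5,0],1],[[0,0,0],[0,-0.5,0],1],[[0,0,0],[0,0,0],1]]'
python3 - <<'E'
from h import *
p,d,P=snap("wrist","z2.png"); N=nf(P); n=N*1000; z=P[...,2]
show(N,p,(z>.125)&(z<.156)&(abs(n[...,0])<20)&(n[...,1]<-42)&(n[...,1]>-90),10," wedgetop")
for x in (-40,28,40): 
    k=(abs(z-.097)<.004)&(abs(n[...,0]-x)<3)&(abs(n[...,1])<55)
    if k.any(): print("deck",x,n[k][:,1].min().round(1),n[k][:,1].max().round(1))
t=robot.get_obs()["tool_pos"]; print(t); v=(z>t[2]-.005)&(z<t[2]+.02); show(P,p,v&(abs(P[...,0]-t[0])<.03)&(abs(P[...,1]-t[1])<.016),300,"headtop"); show(P,p,(z>t[2]-.03)&(z<t[2]+.0)&(n[...,1]>-30),300,"handle")
E
```

```text
time: 54.3
tool_pos: [0.6284, 0.2142, 0.1837]
ee_rot: [3.139, 0.013, -3.084]
wrist_force: [2.8, 0.8, 3.2]
width: 0.0438
finger_force: 30.0
time: 54.7
tool_pos: [0.6283, 0.2143, 0.1777]
ee_rot: [3.139, 0.012, -3.084]
wrist_force: [3.4, 0.4, 4.6]
width: 0.0432
finger_force: 30.0
time: 55.2
tool_pos: [0.6268, 0.2139, 0.2526]
ee_rot: [3.14, 0.009, -3.084]
wrist_force: [0.6, -0.5, -3.2]
width: 0.0436
finger_force: 30.0
time: 55.7
tool_pos: [0.6251, 0.1102, 0.2466]
ee_rot: [-3.14, -0.001, -3.088]
wrist_force: [0.1, 0.7, -3.6]
width: 0.0434
finger_force: 30.0
 wedgetop 1484 [  0.8 -58.9] [24.2 24.9] 89.59 0.139
deck -40 -47.1 52.0
deck 28 -47.2 52.4
deck 40 -47.3 52.3
[0.6249882  0.11213779 0.2466752 ]
headtop 2313 [602.6 112.8] [32.3 15. ] 84.18 0.2531
handle 316 [570.6 108. ] [57.1  1.7] 10.33 0.2451
```

View pics/z2.png

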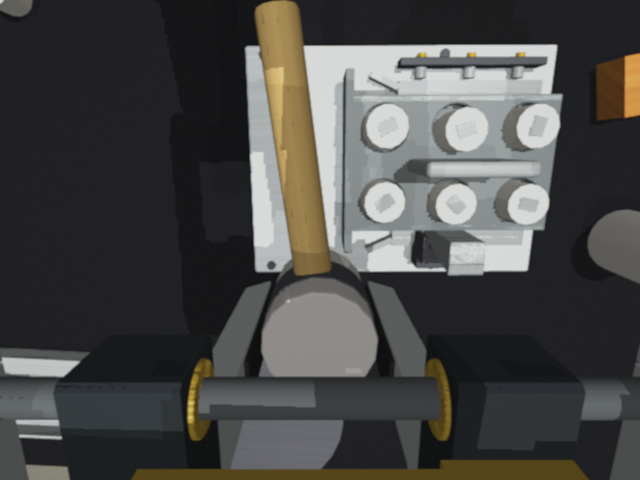

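Run:
```python
from h import *
def rail(P,t):
    n=nf(P)*1000; z=n[...,2]/1000
    for s in (1,-1):
        k=(abs(z-.067)<.003)&(n[...,0]>25)&(n[...,0]<70)&(s*n[...,1]>50)&(s*n[...,1]<80)
        y=n[k][:,1]; print(t,s,k.sum(),np.percentile(y,[2,50,98]).round(1) if k.sum()>10 else "")
a=np.load("/tmp/w8.npz"); rail(a["P"],"w8"); a=np.load("/tmp/w1.npz"); rail(a["P"],"w1")
o=robot.get_obs(); t=o["tool_pos"]; p,d,P=snap("wrist"); rail(P,"now"); z=P[...,2]
k=(z>t[2]-.02)&(z<t[2]+.03)
# handle: brown
hsv=cv2.cvtColor(p,cv2.COLOR_RGB2HSV); h=(hsv[...,1]>90)&(hsv[...,0]<25)&(z>.2)&(P[...,0]<.61)
Q=P[h]; 
for lo in np.arange(.50,.61,.02):
    q=Q[(Q[:,0]>=lo)&(Q[:,0]<lo+.02)]
    if len(q)>20: print("handle x",round(lo+.01,3),"y",np.median(q[:,1]).round(4),"ztop",np.percentile(q[:,2],95).round(4))
# head top plane
v,u=np.mgrid[0:480,0:640]; m=((u-320)**2+(v-325)**2<35**2)&(z>.2)&(v<370)
q=P[m]; q=q[q[:,2]>np.median(q[:,2])-.006]; c=q.mean(0); n=np.linalg.svd(q-c,full_matrices=False)[2][2]; print("head plane",c,n*np.sign(n[2]),"tcp",t)
```

```text
w8 1 660 [54.4 61.  77.4]
w8 -1 609 [-66.5 -60.5 -54.5]
w1 1 697 [53.2 59.9 77.8]
w1 -1 581 [-66.7 -59.3 -52.7]
now 1 1012 [56.7 62.8 77.4]
now -1 601 [-66.6 -59.3 -54. ]
handle x 0.51 y 0.0928 ztop 0.2532
handle x 0.53 y 0.0955 ztop 0.2531
handle x 0.55 y 0.0992 ztop 0.2526
handle x 0.57 y 0.1029 ztop 0.2522
handle x 0.59 y 0.1074 ztop 0.3399
handle x 0.61 y 0.125 ztop 0.3473
head plane [0.61592909 0.11255806 0.26893285] [0.01311743 0.00389827 0.99990636] tcp [0.6249882  0.11213779 0.2466752 ]
```

Wedge is solid: the carrier and gib have shifted about 2.5 mm and 1.6–2 mm, and the wedge top is at 0.139. Now I'll put the mallet back.

```bash
python3 -m handwheel '[[[0,0,0],[-0.1,-0.4,0],1],[[0,0,0],[-0.19,-0.7,0],1],[[0,0,0],[-0.19,-0.7,0],1],[[0,0,0],[-0.19,-0.7,0],1],[[0,0,0],[-0.19,-0.7,0],1]]'
python3 -m handwheel '[[[0,0,0],[-0.19,-0.7,0],1],[[0,0,0],[-0.19,-0.7,0],1],[[0,0,0],[-0.19,-0.7,0],1],[[0,0,0],[-0.19,-0.7,0],1],[[0,0,0],[-0.19,-0.7,0],1]]'
python3 -m handwheel '[[[0,0,0],[-0.19,-0.7,0],1],[[0,0,0],[-0.19,-0.7,0],1],[[0,0,0],[-0.19,-0.7,0],1],[[0,0,0],[-0.19,-0.7,0],1],[[0,0,0],[-0.19,-0.7,0],1]]'
python3 -m handwheel '[[[0,0,0],[0,0,0],1],[[0,0,0],[0,0,-0.6],1],[[0,0,0],[0,0,-0.6],1],[[0,0,0],[0,0,-0.6],1],[[0,0,0],[0,0,-0.6],1]]'
python3 -m handwheel '[[[0,0,0],[0,0,-0.4],1],[[0,0,0],[0,0,0],1],[[0,0,0],[0,0,0],1]]'
```

```text
time: 56.3
tool_pos: [0.5818, -0.0462, 0.2472]
ee_rot: [3.141, 0.0, -3.082]
wrist_force: [0.2, -1.2, -3.4]
width: 0.0436
finger_force: 30.0
time: 56.8
tool_pos: [0.5347, -0.2215, 0.2474]
ee_rot: [3.141, 0.0, -3.082]
wrist_force: [1.4, -0.9, -3.5]
width: 0.0436
finger_force: 30.0
time: 57.3
tool_pos: [0.4876, -0.3967, 0.2472]
ee_rot: [3.141, 0.001, -3.082]
wrist_force: [1.2, -1.2, -2.3]
width: 0.0442
finger_force: 30.0
time: 57.8
tool_pos: [0.4881, -0.3948, 0.1262]
ee_rot: [3.141, 0.001, -3.082]
wrist_force: [-0.6, -0.3, -3.6]
width: 0.0439
finger_force: 30.0
time: 58.1
tool_pos: [0.4878, -0.3954, 0.1077]
ee_rot: [3.141, 0.0, -3.083]
wrist_force: [-0.1, 0.4, -3.7]
width: 0.0437
finger_force: 30.0
```

```bash
python3 -m handwheel '[[[0,0,0],[0.1,0.36,0],1],[[0,0,0],[0,0,-0.5],1],[[0,0,0],[0,0,-0.4],1],[[0,0,0],[0,0,-0.3],1],[[0,0,0],[0,0,0],1]]'
python3 -m handwheel '[[[0,0,0],[0,0,-0.1],1],[[0,0,0],[0,0,0],1]]'
```

```text
time: 58.6
tool_pos: [0.4916, -0.3768, 0.0461]
ee_rot: [3.139, -0.002, -3.083]
wrist_force: [-1.1, 0.8, -3.2]
width: 0.0435
finger_force: 30.0
time: 58.8
tool_pos: [0.4926, -0.3787, 0.0436]
ee_rot: [-3.141, 0.001, -3.084]
wrist_force: [-0.7, 0.6, -3.4]
width: 0.0439
finger_force: 30.0
```

```bash
python3 -m handwheel '[[[0,0,0],[0,0,-0.06],1],[[0,0,0],[0,0,0],1]]'
python3 -m handwheel '[[[0,0,0],[0,0,-0.04],1],[[0,0,0],[0,0,0],1]]'
python3 -m handwheel '[[[0,0,0],[0,0,-0.03],1],[[0,0,0],[0,0,0],1]]'
```

```text
time: 59.0
tool_pos: [0.4922, -0.3786, 0.04]
ee_rot: [-3.141, 0.001, -3.084]
wrist_force: [-0.9, 0.4, -3.3]
width: 0.0437
finger_force: 30.0
time: 59.2
tool_pos: [0.4923, -0.3788, 0.0381]
ee_rot: [-3.141, 0.001, -3.084]
wrist_force: [-0.6, -1.0, -2.6]
width: 0.044
finger_force: 30.0
time: 59.4
tool_pos: [0.4924, -0.3788, 0.038]
ee_rot: [-3.141, 0.001, -3.084]
wrist_force: [-2.4, 0.8, 4.7]
width: 0.0435
finger_force: 30.0
```

Touching the bench. Release, lift and check everything.

```bash
python3 -m handwheel '[[[0,0,0],[0,0,0],0.35],[[0,0,0],[0,0,0],0.35],[[0,0,0],[0,0,0],0.35],[[0,0,0],[0,0,0],0.35],[[0,0,0],[0,0,0.3],0.35]]'
python3 -m handwheel '[[[0,0,0],[0,0,0.6],0.35],[[0,0,0],[0,0,0.8],0.35],[[0,0,0],[0,0,0.8],0.35],[[0,0,0],[0,0,0.8],0.35],[[0,0,0],[0,0,0.8],0.35]]'
python3 -m handwheel '[[[0,0,0],[0,0.5,0.5],0.35],[[0,0,0],[0,0.8,0.3],0.35],[[0,0,0],[0,0.8,0],0.35],[[0,0,0],[0,0.8,0],0.35],[[0,0,0],[0,0,0],0.35]]'
python3 - <<'E'
from h import *
o=robot.get_obs(); print(o["tool_pos"],o["time"])
p,d,P=snap("wrist"); z=P[...,2]
show(P,p,(abs(z-.060)<.004)&(P[...,1]<-.25)&(P[...,0]<.55),100,"mallet"); show(P,p,(abs(z-.030)<.004)&(p.min(-1)>110)&(P[...,0]<.5),200,"spare")
p,d,P=snap("side","fin.png"); cv2.imwrite("pics/finc.png",cv2.resize(p[120:420,210:590,::-1],None,fx=2,fy=2,interpolation=cv2.INTER_CUBIC))
E
```

```text
time: 59.9
tool_pos: [0.4906, -0.3771, 0.0488]
ee_rot: [3.137, -0.004, -3.084]
wrist_force: [-0.1, 0.5, -0.2]
width: 0.0607
finger_force: 0.0
time: 60.4
tool_pos: [0.492, -0.3783, 0.2442]
ee_rot: [-3.14, 0.001, -3.084]
wrist_force: [0.5, -0.9, 0.9]
width: 0.0612
finger_force: 0.0
time: 60.9
tool_pos: [0.4923, -0.2294, 0.2838]
ee_rot: [-3.141, 0.003, -3.079]
wrist_force: [-0.0, -0.2, 0.6]
width: 0.0611
finger_force: 0.0
[ 0.49231475 -0.22942064  0.28377215] 60.9
mallet 1602 [ 490.4 -378.8] [42.8 42.9] 20.28 0.06
mallet 1552 [ 524.3 -476.9] [43.4 42.9] 78.27 0.0601
spare 681 [ 437.6 -174.7] [29.  28.6] 7.06 0.03
spare 667 [ 447.  -253.4] [28.1 28.6] 3.4 0.03
```

View pics/finc.png

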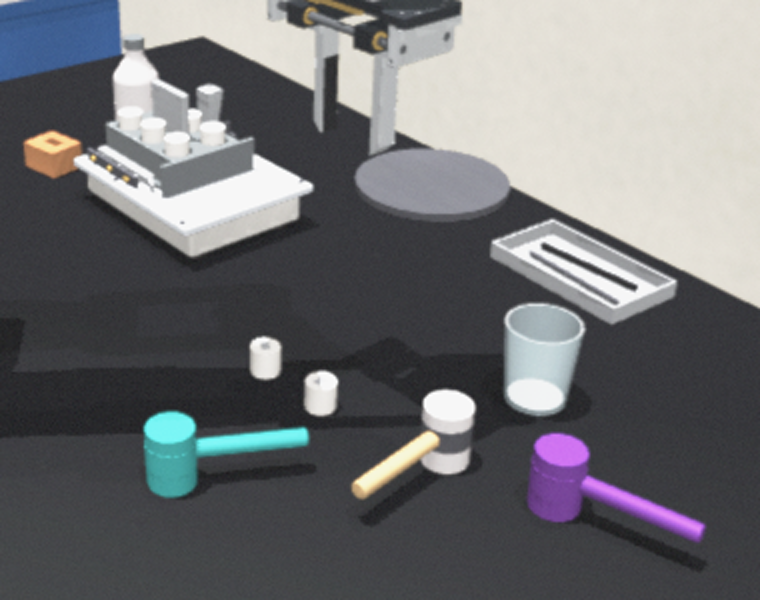

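Before handing in, I'll check from above that the carrier is against the stop.

```bash
python3 -m handwheel '[[[0,0,0],[0,0.8,0],0.35],[[0,0,0],[0,0.8,0],0.35],[[0,0,0],[0,0.8,0],0.35],[[0,0,0],[0,0.8,0],0.35],[[0,0,0],[0,0.8,0],0.35]]'
python3 -m handwheel '[[[0,0,0],[0.2,0.8,0],0.35],[[0,0,0],[0.2,0.8,0],0.35],[[0,0,0],[0.2,0.8,0],0.35],[[0,0,0],[0.2,0.8,0],0.35],[[0,0,0],[0.2,0.8,0],0.35]]'
python3 -m handwheel '[[[0,0,0],[0,0.8,0],0.35],[[0,0,0],[0,0.6,0],0.35],[[0,0,0],[0,0,0],0.35],[[0,0,0],[0,0,0],0.35]]'
python3 - <<'E'
from h import *
o=robot.get_obs(); print(o["tool_pos"])
p,d,P=snap("wrist","top.png"); n=nf(P)*1000; z=P[...,2]
dk=(abs(z-.097)<.003)
for y in (-35,-10,0,10,40):
    k=dk&(abs(n[...,1]-y)<3)&(abs(n[...,0])<95); print("deck y",y,n[k][:,0].min().round(1),n[k][:,0].max().round(1))
show(nf(P),p,(z>.058)&(z<.09)&(n[...,0]>70)&(n[...,0]<92)&(abs(n[...,1])<50),30,"stop")
k=(abs(z-.055)<.003)
for y in (-85,-70,70,85): 
    q=n[k&(abs(n[...,1]-y)<3)][:,0]; print("plat",y,q.min().round(1),q.max().round(1))
show(nf(P),p,(abs(z-.115)<.004)&(p.min(-1)>90)&(abs(n[...,1])<60),200,"spec")
show(nf(P),p,(abs(z-.157)<.004)&(abs(n[...,1])<15),100,"grip plate")
for q in np.arange(.065,.092,.004): 
    k=(abs(z-q)<.002)&(abs(n[...,1])<25)&(n[...,0]>65)&(n[...,0]<95)
    if k.sum()>5: print("z%.3f"%q,np.percentile(n[k][:,0],[5,95]).round(1),k.sum())
cv2.imwrite("pics/topc.png",cv2.resize(p[60:360,120:520,::-1],None,fx=2,fy=2,interpolation=cv2.INTER_CUBIC))
E
```

```text
time: 61.5
tool_pos: [0.4923, -0.0334, 0.2813]
ee_rot: [-3.141, 0.0, -3.086]
wrist_force: [-0.2, -0.2, -0.3]
width: 0.0611
finger_force: 0.0
time: 62.0
tool_pos: [0.5433, 0.1669, 0.2812]
ee_rot: [-3.141, 0.0, -3.086]
wrist_force: [0.8, 0.1, 0.4]
width: 0.0609
finger_force: 0.0
time: 62.4
tool_pos: [0.5428, 0.2358, 0.2808]
ee_rot: [-3.14, -0.001, -3.084]
wrist_force: [-0.3, 0.6, -0.3]
width: 0.0608
finger_force: 0.0
[0.54284187 0.23583929 0.28075368]
deck y -35 -81.2 74.3
deck y -10 -80.9 74.6
deck y 0 -81.2 75.0
deck y 10 -81.3 74.9
deck y 40 -81.4 74.7
stop 413 [80.2 -0.1] [ 6.1 60.5] 0.06 0.0798
plat -85 -159.1 177.5
plat -70 -159.1 178.2
plat 70 -159.4 89.7
plat 85 -159.2 89.9
spec 1021 [-52.9  30. ] [29.3 29.1] 75.54 0.1151
spec 996 [50.9 29.8] [28.9 28.9] 89.83 0.115
spec 999 [ 1.9 27.6] [29.2 29.1] 10.87 0.115
spec 706 [-54.6 -20.4] [29.1 22.8] 33.53 0.115
spec 904 [ 51.  -24.5] [28.5 29.4] 0.67 0.1149
spec 750 [ -1.1 -27.5] [23.5 29.4] 89.95 0.115
grip plate 1210 [-0.2  3.1] [69.2 10.1] 0.31 0.1565
z0.077 [77.5 83.1] 55
z0.081 [77.4 82.7] 281
z0.085 [65.9 68.7] 22
```

View pics/topc.png

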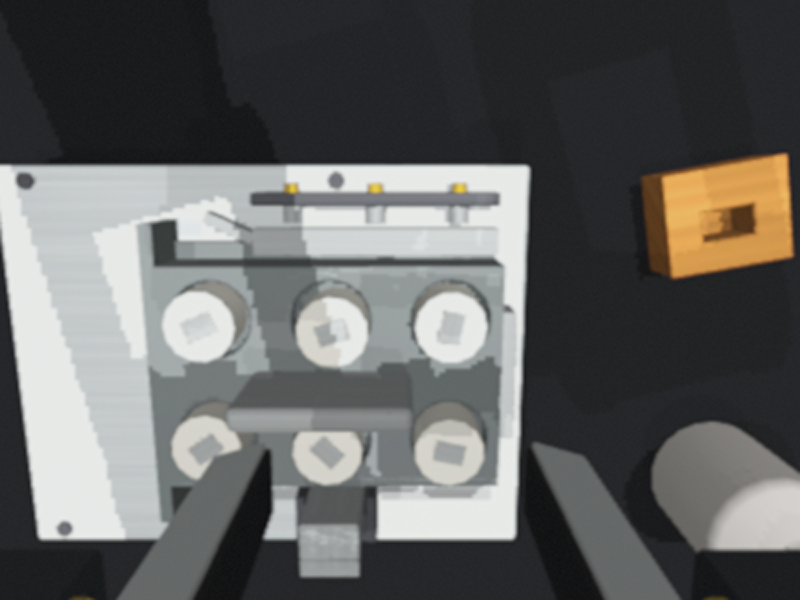

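The carrier front is at 74.8 mm, against the 75 mm stop within measuring error. The wedge is standing tight, all pockets are full, and nothing is touching the robot. Handing in.

```bash
python3 -c "
from bench import robot
print(robot.close_job())"
```

```text
the job is handed in; nothing more can be done
None
```

The job is handed in: the carrier's two empty pockets are filled, and it is turned end for end, home to within about 0.5 mm of the stop and locked tight by the tapped-down wedge; the mallet is back on the bench.

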